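# Put the mixed-up extension rods back with their own actuators

## Task

On the actuator line the three loose extension rods have been laid out on the wrong carriers. Re-lay them so that each rod lies in the two rod rests beside the actuator whose outer tube matches it in length (longest rod with longest tube, and so on), about central on the rests, with its dark eye end pointing the same way as the open end of that tube; the spare carrier is free for parking a rod on the way. Set the rods down gently instead of dropping them, and leave the bin, the jar and the screwdriver where they are.

Things in the scene. Friction and masses are not known exactly. Their poses are not given: they have to be found in the camera images.
- rod_short_center (a point): The shortest of three loose extension rods: round steel bar, 20 mm in diameter, 130 mm long overall: 104 mm bright shank and a 26 mm dark end fitting of the same diameter with a cross hole (the eye end); about 144 g, lying level. The point is the centre of the whole rod, on its axis; its x axis runs along the rod towards the eye end.
- rod_mid_center (a point): The middle-length of three loose extension rods: round steel bar, 20 mm in diameter, 170 mm long overall: 144 mm bright shank and a 26 mm dark end fitting of the same diameter with a cross hole (the eye end); about 184 g, lying level. The point is the centre of the whole rod, on its axis; its x axis runs along the rod towards the eye end.
- rod_long_center (a point): The longest of three loose extension rods: round steel bar, 20 mm in diameter, 210 mm long overall: 184 mm bright shank and a 26 mm dark end fitting of the same diameter with a cross hole (the eye end); about 224 g, lying level. The point is the centre of the whole rod, on its axis; its x axis runs along the rod towards the eye end.
- carrier_short: Carrier of the shortest actuator: plate and rod rests exactly as carrier_spare, same origin and axes. Clamped on its -y side (axis y -36, z 36 mm): motor and black gear housing, 40 mm thick, at the -x end, then the grey outer tube, 30 mm in diameter, 104 mm long like its own rod's bright shank, from x -50 to 54 mm, open end to +x. Highest: clamp knob, 68 mm, at x -115.
- carrier_mid: Carrier of the middle-length actuator: plate and rod rests exactly as carrier_spare, same origin and axes. Clamped on its -y side (axis y -36, z 36 mm): motor and black gear housing, 40 mm thick, at the -x end, then the grey outer tube, 30 mm in diameter, 144 mm long like its own rod's bright shank, from x -50 to 94 mm, open end to +x. Highest: clamp knob, 68 mm, at x -115.
- carrier_long: Carrier of the longest actuator: plate and rod rests exactly as carrier_spare, same origin and axes. Clamped on its -y side (axis y -36, z 36 mm): motor and black gear housing, 40 mm thick, at the -x end, then the grey outer tube, 30 mm in diameter, 184 mm long like its own rod's bright shank, from x -50 to 134 mm, open end to +x. Highest: clamp knob, 68 mm, at x -115.
- carrier_spare: Spare carrier, no actuator, empty: fixed brown plate 310 x 124 x 10 mm, origin at the centre of its underside, x along it, z up. Rod place on its +y side: two white V rests 12 mm thick at x 0 and 60, y 40 mm (middle x 30, y 40; 48 mm free for fingers between them). A seated rod's axis is along x at z 36 mm; rests are no higher. On the -y side bigger empty V rests.
- parts_bin: Bystander: open red plastic bin 200 x 140 x 75 mm with brass bushes, loose on the bench; origin at the centre of its underside.
- grease_jar: Bystander: white closed jar with black lid, 64 mm in diameter, 90 mm tall, loose; origin at the centre of its underside.
- screwdriver: Bystander: screwdriver with a black handle, about 200 mm long, lying loose beyond the carriers; origin under its middle.
Things that resemble listed ones, but are neither listed nor needed, are in the scene too. What is shaped like the part that bears rod_mid_center but green is not meant.

How it is judged (in metres and radians):
At the end, for the whole second after the job is handed in: Each rod lies in both rod rests of its own carrier (shank as long as the outer tube): centre within 15 mm along and 6 mm across, axis 31 to 40 mm up and within 0.10 rad of the carrier, eye end towards the tube's open end; all released and at rest (x of rod_short_center in the frame of carrier_short between 0.015 and 0.045 m and y of rod_short_center in the frame of carrier_short between 0.034 and 0.046 m and z of rod_short_center in the frame of carrier_short between 0.031 and 0.04 m and angle between the x axis of rod_short_center and the x axis of carrier_short, either way round below 0.1 rad and x of carrier_short in the frame of rod_short_center below 0 m and linear speed of each of rod_short, rod_mid, rod_long below 0.02 m/s and angular speed of each of rod_short, rod_mid, rod_long below 0.3 rad/s and contact force between each of rod_short, rod_mid, rod_long and the fingers below 0.05 N and x of rod_mid_center in the frame of carrier_mid between 0.015 and 0.045 m and y of rod_mid_center in the frame of carrier_mid between 0.034 and 0.046 m and z of rod_mid_center in the frame of carrier_mid between 0.031 and 0.04 m and angle between the x axis of rod_mid_center and the x axis of carrier_mid, either way round below 0.1 rad and x of carrier_mid in the frame of rod_mid_center below 0 m and x of rod_long_center in the frame of carrier_long between 0.015 and 0.045 m and y of rod_long_center in the frame of carrier_long between 0.034 and 0.046 m and z of rod_long_center in the frame of carrier_long between 0.031 and 0.04 m and angle between the x axis of rod_long_center and the x axis of carrier_long, either way round below 0.1 rad and x of carrier_long in the frame of rod_long_center below 0 m); the robot touches nothing.
It fails at once if the bin, the jar or the screwdriver is moved by more than 15 mm or the jar is tipped (distance of any of parts_bin, grease_jar, screwdriver from where it was at the start of the episode above 0.015 m or angle between grease_jar's own z axis and vertical above 0.3 rad).
It fails at once if a rod is dropped: it falls free of the fingers at more than 0.5 m/s (a fall of about 15 mm) ((linear speed of rod_short above 0.5 m/s and contact force between rod_short and the fingers below 0.01 N) or (linear speed of rod_mid above 0.5 m/s and contact force between rod_mid and the fingers below 0.01 N) or (linear speed of rod_long above 0.5 m/s and contact force between rod_long and the fingers below 0.01 N)).
It also fails if it takes over 99 s, if anything falls off the work surface, if the arm or the gripper's body presses on something with over 40 N, if the wrist force passes 120 N, or if a joint passes its speed limit or range.

## Robot

A 6-joint arm with a two-finger parallel gripper is mounted at the origin on the work surface. World frame = base frame: x ahead of the robot, y to its left, z up, the work surface at z = 0. Lengths are in m, angles in degrees, forces in N, time in s.
With the tool pointing down it reaches from about 0.35 to 0.875 m from the base axis. Payload 4.2 kg.
Tool frame: the origin (TCP) lies at the very end of the fingers, on their centre line; the grasp point (between the pads) lies 19 mm behind it (r.hold_point_z is the distance from the TCP to the grasp point, in m); z points along the fingers, y is the direction in which the jaws open and shut (so a half turn about z gives the same grasp; the last joint's range is limited). The gripper opens to 87 mm and grips with 3 to 60 N. Pads are 19 mm wide; open, the fingers measure 117 mm over their backs; the gripper's body (75 mm by 190 mm) begins 51 mm behind the grasp point.
Start: joints at [79.561, 22.042, 0.453, 0, -68.411, -14.817], TCP at [0.267, 0.565, 0.19] pointing down, gripper open.
Joint ranges: [-179.83, 179.83], [-69.29, 118.12], [-61.27, 80.66], [-181.25, 117.63], [-171.15, -9.14], [-177.46, 177.46]. Speed limits (degrees/s): [159.86, 159.86, 180, 180, 180, 180].

## Interface

Orientations are given as a 3x3 rotation matrix whose columns are the frame's x, y, z axes.
In Python, from station import r, cams, ticket gives the robot as it stands.
- The arm moves only by the tool drive_tool, never from a script. Its argument "deltas" is a list of rows, each an object of numbers: "dx", "dy", "dz": the shift along the tool's x, y, z in m; "wx", "wy", "wz": the turn, a rotation vector about the tool's x, y, z in degrees. A call has 1 to 20 rows; each row is the pose to reach, as a shift and turn from the pose commanded when the call began, along the tool's axes at that moment; what a row does not reach only later rows make up. A row lasts 1/10 s, in which the tool goes at most 50 mm and 8.59 degrees, less where a joint would pass 70% of its speed; a pose out of reach is approached as far as the arm can. A call with a gripper value outside its range is refused whole. "gripper" is the opening, from 0 (shut) to 1 (fully open), set as the call begins (left out, the last holds). The fingers move at their own pace and stop on an object; the grip force is fixed at half the most. Time passes only in rows, so rows that repeat a pose let the fingers close. It gives the time, the measured TCP pose, the force and the opening at its end, in the units of the state.
- r.sense(): the state, without advancing time (a new reading comes with each control period).
- cams.capture(name): name is "side" or "top"; returns the picture (480x640x3 uint8, red, green, blue); there is no depth.
- cams.camera_model(name): a dict with "intrinsics" (3x3 intrinsics, pixels), "extrinsics" (4x4, takes a point from world to camera coordinates). Camera axes: x right, y down, z forward; pixel columns grow to the right and rows downward; lengths in m; the calibration is good to about 2 mm. A picture is of the moment at which its call begins. camera_model takes no time and is no camera call.
- ticket.finish_job(): hands the job in, once; it reports no verdict.
The state is a dict: "time_s": time; "joints": joint angles; "joint_velocities": joint speeds; "effort": joint torques, N m; "tcp_pos": TCP position; "ee_rot": TCP orientation; "wrist_force": force on the tool from outside, world axes, zero at the start; "moment": the same for the moment, N m; "gripper_width": opening from 0.0 (shut) to 1.0 (fully open).
Only numpy, scipy, OpenCV 4.12 (cv2) and the standard library are available. Lean on these libraries where they do the work, as an engineer would, in place of code of your own. Each camera call takes 0.05 s, during which the arm holds its last target.

## Working session

There is one attempt and no reset: what is moved stays moved. The work goes in short steps, Python scripts to look and compute and a tool call to move; the robot and the scene stay as the last step left them, time stands still between calls to the robot, and variables do not carry over. Pictures are saved under pics/ and viewed, and the job is handed in when it is done.

Besides the shell and the picture viewer there is one more tool, called after "Call:" as name(argument=value, ...), one argument or row to a line, values as JSON. drive_tool: Moves the arm, as the interface text tells. Its arguments: {"type":"object","properties":{"deltas":{"type":"array","items":{"type":"object","properties":{"dx":{"type":"number"},"dy":{"type":"number"},"dz":{"type":"number"},"wx":{"type":"number"},"wy":{"type":"number"},"wz":{"type":"number"}}}},"gripper":{"type":"number"}},"required":["deltas"]}

```bash
mkdir -p pics; ls; python3 - <<'E'
from station import r,cams,ticket
import cv2
for n in("top","side"):
    im=cams.capture(n); cv2.imwrite(f"pics/{n}0.png",im[:,:,::-1])
    m=cams.camera_model(n); print(n,m["intrinsics"],m["extrinsics"])
s=r.sense(); print(s["time_s"],s["tcp_pos"],s["ee_rot"],s["gripper_width"],r.hold_point_z)
E
```

```text
pics
top [[456.34761518   0.         319.55219113]
 [  0.         456.34761518 237.36282357]
 [  0.           0.           1.        ]] [[-0.03109392 -0.99951151 -0.00314753  0.03961572]
 [-0.97486387  0.03102194 -0.2206311   0.50930759]
 [ 0.22062097 -0.00379187 -0.97535225  1.12523442]
 [ 0.          0.          0.          1.        ]]
side [[541.02497341   0.         319.6216593 ]
 [  0.         541.02497341 233.2233165 ]
 [  0.           0.           1.        ]] [[ 0.85556185 -0.51766358  0.00619143 -0.42225541]
 [-0.37314619 -0.6249143  -0.68574342  0.25246767]
 [ 0.35885351  0.5843856  -0.72781703  1.46492847]
 [ 0.          0.          0.          1.        ]]
0.1 [0.26639484 0.5647298  0.18895911] [[ 9.04359910e-01 -4.26769997e-01 -7.22789244e-04]
 [-4.26770591e-01 -9.04358073e-01 -1.82721307e-03]
 [ 1.26139429e-04  1.96092344e-03 -9.99998069e-01]] 1.0017045517395333 0.0187
```

View pics/top0.png

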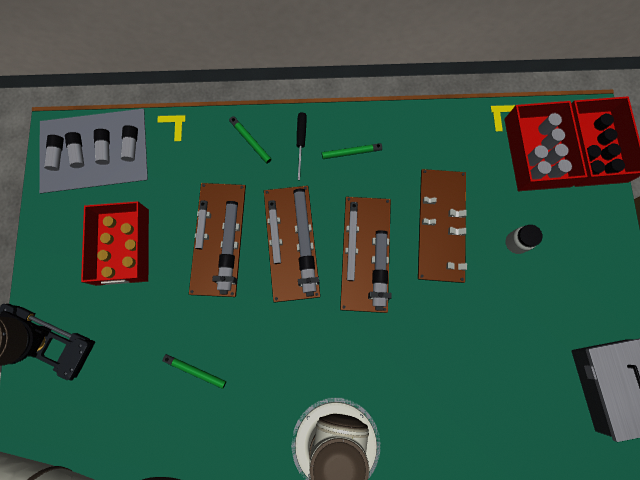

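View pics/side0.png

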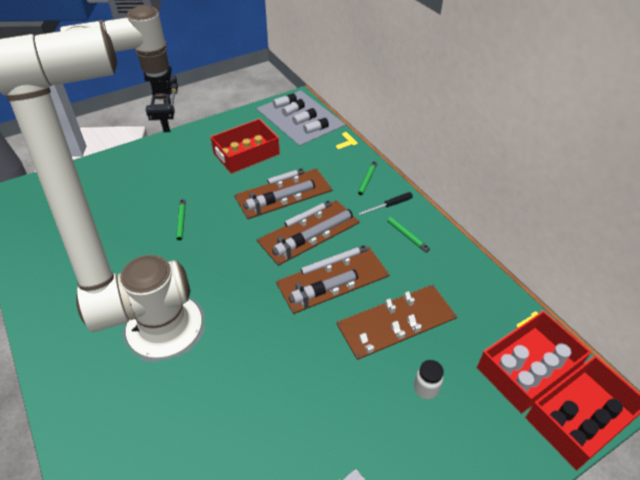

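```bash
python3 - <<'E'
import cv2
im=cv2.imread("pics/top0.png")
cv2.imwrite("pics/ca.png",cv2.resize(im[175:305,180:330],None,fx=5,fy=4.6*5/4.6*0.92,interpolation=cv2.INTER_CUBIC))
c=cv2.resize(im[180:300,180:330],None,fx=5,fy=5,interpolation=cv2.INTER_CUBIC);cv2.imwrite("pics/ca.png",c)
c=cv2.resize(im[165:315,330:480],None,fx=4,fy=4,interpolation=cv2.INTER_CUBIC);cv2.imwrite("pics/cb.png",c)
E
```

```text
(no output)
```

View pics/ca.png

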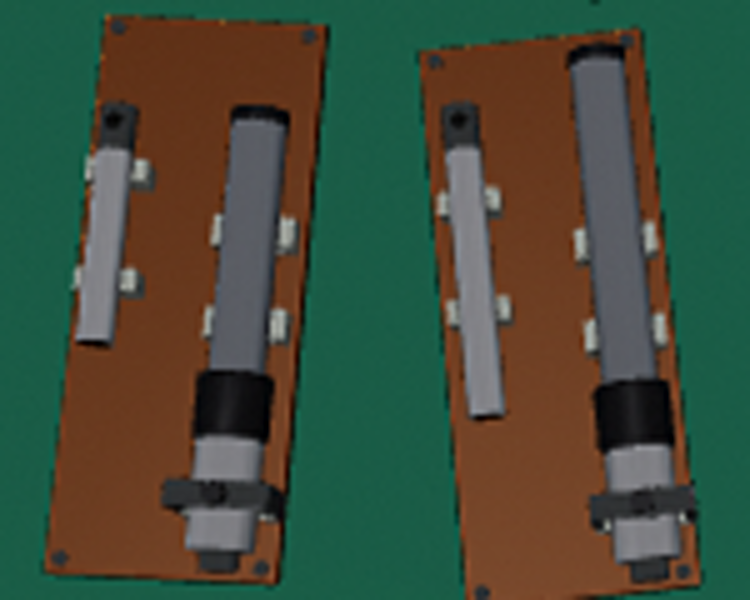

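View pics/cb.png

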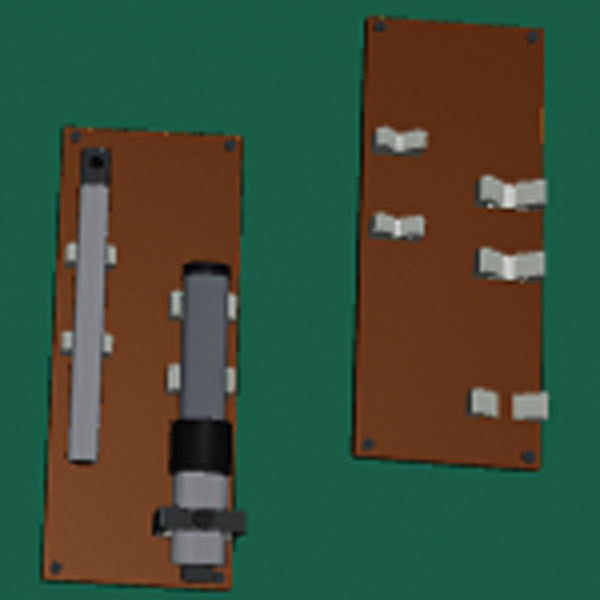

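```bash
cat > h.py <<'E'
import numpy as np,cv2
from station import r,cams,ticket
def ray(n,uv,z):
    m=cams.camera_model(n);K=np.array(m["intrinsics"]);E=np.array(m["extrinsics"]);R=E[:3,:3];t=E[:3,3]
    uv=np.atleast_2d(uv).astype(float);d=np.c_[uv,np.ones(len(uv))]@np.linalg.inv(K).T@R
    c=-R.T@t
    return (c+d*((z-c[2])/d[:,2])[:,None])
def proj(n,P):
    m=cams.camera_model(n);K=np.array(m["intrinsics"]);E=np.array(m["extrinsics"])
    p=(np.atleast_2d(P)@E[:3,:3].T+E[:3,3])@K.T
    return p[:,:2]/p[:,2:]
E
python3 - <<'E'
from h import *
for n,ctr in(("top",[(215,240),(292,240),(366,250),(442,230)]),):
    im=cv2.imread(f"pics/{n}0.png");hsv=cv2.cvtColor(im,cv2.COLOR_BGR2HSV)
    mk=cv2.inRange(hsv,(4,120,50),(16,255,160))
    mk[:160]=0
    N,L,S,C=cv2.connectedComponentsWithStats(mk)
    for i in range(1,N):
        if S[i,4]>800:
            c=np.argwhere(L==i)[:,::-1]
            for z in(.010,):
                w=ray(n,c,z)[:,:2].astype(np.float32)
                rect=cv2.minAreaRect(w);b=cv2.boxPoints(rect)
                print(n,S[i],np.round(rect[0],4),np.round(rect[1],4),rect[2])
from h import *
rods=dict(short=[(203.8,200.4),(199,249)],mid=[(272,200.4),(277.4,263)],long=[(354.2,202),(350.8,280.5)])
for k,v in rods.items():
    w=ray("top",v,.036); d=w[0]-w[1]; print(k,w[:,:2].round(4).tolist(),w.mean(0).round(4)[:2],np.linalg.norm(d).round(4),np.degrees(np.arctan2(d[1],d[0])).round(2))
E
```

```text
top [ 418  169   48  113 4430] [ 0.548  -0.3105] [0.1227 0.3082] 83.77611541748047
top [ 189  183   56  114 3252] [0.5282 0.299 ] [0.1223 0.3085] 85.46591186523438
top [ 264  186   56  116 3015] [0.511  0.1009] [0.3082 0.1223] 4.492283344268799
top [ 341  197   50  116 3298] [ 0.4752 -0.0987] [0.1223 0.3086] 84.78914642333984
short [[0.6268, 0.3314], [0.4938, 0.3407]] [0.5603 0.3361] 0.1333 -3.99
mid [[0.6209, 0.1481], [0.4501, 0.1354]] [0.5355 0.1417] 0.1713 4.25
long [[0.6093, -0.0725], [0.3983, -0.0536]] [ 0.5038 -0.063 ] 0.2118 -5.12
```

Line-up: carrier A (215,240) has the mid tube and holds the short rod. B (292,245) has the long tube and holds the mid rod. C (366,255) has the short tube and holds the long rod. The spare is at (442,225). The grey rods on the carriers are the ones meant; the three green rods at (250,140), (352,151) and (195,371) are lookalikes. All eye ends and open tube ends already point up in the picture (+x), so no rod needs turning round.

Order: long C→spare, short A→C, mid B→A, long spare→B.

```bash
cat >> h.py <<'E'
def go(x,y,z,yaw):
    s=r.sense();R=np.array(s["ee_rot"]);p=np.array(s["tcp_pos"])
    from scipy.spatial.transform import Rotation as Ro
    c,sn=np.cos(np.radians(yaw)),np.sin(np.radians(yaw))
    T=np.array([[c,sn,0],[sn,-c,0],[0,0,-1.]])
    d=R.T@(np.array([x,y,z])-p);w=np.degrees(Ro.from_matrix(R.T@T).as_rotvec())
    print(round(s["time_s"],2),"d",d.round(4),"w",w.round(2),"F",np.round(s["wrist_force"],1),"g",round(s["gripper_width"],3),"tcp",p.round(4))
E
python3 -c "
from h import *
go(.505,-.0625,.15,-5.2)"
```

```text
0.1 d [0.4835 0.4653 0.0399] w [ 1.100e-01  1.000e-02 -2.006e+01] F [ 0.3  0.2 -0.4] g 1.002 tcp [0.2664 0.5647 0.189 ]
```

Call:
drive_tool(
  deltas=[
    {"dx": 0.02,"dy": 0.019,"wz": -1},
    {"dx": 0.045,"dy": 0.043,"wz": -2},
    {"dx": 0.075,"dy": 0.072,"wz": -3},
    {"dx": 0.108,"dy": 0.104,"wz": -5},
    {"dx": 0.141,"dy": 0.136,"wz": -6},
    {"dx": 0.174,"dy": 0.168,"wz": -7},
    {"dx": 0.207,"dy": 0.2,"wz": -9},
    {"dx": 0.24,"dy": 0.232,"wz": -10},
    {"dx": 0.273,"dy": 0.264,"wz": -11},
    {"dx": 0.306,"dy": 0.296,"wz": -13},
    {"dx": 0.339,"dy": 0.328,"wz": -14},
    {"dx": 0.372,"dy": 0.36,"wz": -15.5},
    {"dx": 0.405,"dy": 0.39,"wz": -17},
    {"dx": 0.435,"dy": 0.419,"wz": -18.5},
    {"dx": 0.46,"dy": 0.443,"dz": 0.01,"wz": -19.5},
    {"dx": 0.475,"dy": 0.457,"dz": 0.02,"wz": -20},
    {"dx": 0.4835,"dy": 0.4653,"dz": 0.03,"wz": -20},
    {"dx": 0.4835,"dy": 0.4653,"dz": 0.04,"wz": -20},
    {"dx": 0.4835,"dy": 0.4653,"dz": 0.04,"wx": 0.1,"wz": -20.06},
    {"dx": 0.4835,"dy": 0.4653,"dz": 0.04,"wx": 0.1,"wz": -20.06},
  ],
  gripper=0.5,
)

```text
schema error: expected keys dx, dy, dz, wx, wy, wz
```

```bash
python3 -c "
from h import *
im=cams.capture('side');cv2.imwrite('pics/s1.png',im[:,:,::-1])
go(.505,-.0625,.019,-5.2)"
```

```text
0.15 d [0.4835 0.4652 0.1709] w [ 1.000e-01  1.000e-02 -2.006e+01] F [ 0.6  0.5 -0.3] g 1.0 tcp [0.2664 0.5648 0.1891]
```

View pics/s1.png

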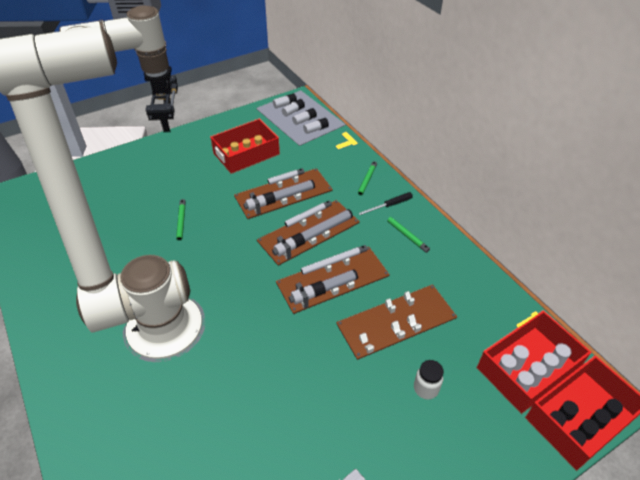

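The call was refused because every row needs all six keys; nothing moved.

Call:
drive_tool(
  deltas=[
    {"dx": 0.02,"dy": 0.019,"dz": 0,"wx": 0,"wy": 0,"wz": -1},
    {"dx": 0.05,"dy": 0.048,"dz": 0,"wx": 0,"wy": 0,"wz": -2},
    {"dx": 0.08,"dy": 0.077,"dz": 0,"wx": 0,"wy": 0,"wz": -3},
    {"dx": 0.11,"dy": 0.106,"dz": 0,"wx": 0,"wy": 0,"wz": -4.5},
    {"dx": 0.14,"dy": 0.135,"dz": 0,"wx": 0,"wy": 0,"wz": -6},
    {"dx": 0.17,"dy": 0.164,"dz": 0,"wx": 0,"wy": 0,"wz": -7},
    {"dx": 0.2,"dy": 0.192,"dz": 0,"wx": 0,"wy": 0,"wz": -8},
    {"dx": 0.23,"dy": 0.221,"dz": 0,"wx": 0,"wy": 0,"wz": -9.5},
    {"dx": 0.26,"dy": 0.25,"dz": 0,"wx": 0,"wy": 0,"wz": -11},
    {"dx": 0.29,"dy": 0.279,"dz": 0,"wx": 0,"wy": 0,"wz": -12},
    {"dx": 0.32,"dy": 0.308,"dz": 0,"wx": 0,"wy": 0,"wz": -13},
    {"dx": 0.35,"dy": 0.337,"dz": 0,"wx": 0,"wy": 0,"wz": -14.5},
    {"dx": 0.38,"dy": 0.366,"dz": 0,"wx": 0,"wy": 0,"wz": -16},
    {"dx": 0.41,"dy": 0.395,"dz": 0,"wx": 0,"wy": 0,"wz": -17},
    {"dx": 0.44,"dy": 0.423,"dz": 0,"wx": 0,"wy": 0,"wz": -18},
    {"dx": 0.465,"dy": 0.447,"dz": 0.01,"wx": 0,"wy": 0,"wz": -19},
    {"dx": 0.48,"dy": 0.461,"dz": 0.025,"wx": 0,"wy": 0,"wz": -20},
    {"dx": 0.4835,"dy": 0.4653,"dz": 0.04,"wx": 0.1,"wy": 0,"wz": -20.06},
    {"dx": 0.4835,"dy": 0.4653,"dz": 0.04,"wx": 0.1,"wy": 0,"wz": -20.06},
    {"dx": 0.4835,"dy": 0.4653,"dz": 0.04,"wx": 0.1,"wy": 0,"wz": -20.06},
  ],
  gripper=0.5,
)

```text
time_s: 2.15
tcp_pos: [0.5053, -0.0619, 0.15]
ee_rot: [[0.996, -0.091, -0.0], [-0.091, -0.996, 0.001], [-0.0, -0.001, -1.0]]
wrist_force: [-0.3, 0.0, 0.5]
gripper_width: 0.501
```

```bash
python3 -c "
from h import *
im=cams.capture('side');cv2.imwrite('pics/s2.png',im[:,:,::-1])
cv2.imwrite('pics/s2c.png',cv2.resize(im[120:370,200:500,::-1],None,fx=2.4,fy=2.4,interpolation=2))
go(.505,-.0625,.019,-5.2)"
```

```text
2.2 d [-0.0008  0.0012  0.1316] w [-0.09 -0.07  0.04] F [-0.2  0.7 -0.1] g 0.5 tcp [ 0.5057 -0.0615  0.1506]
```

View pics/s2c.png

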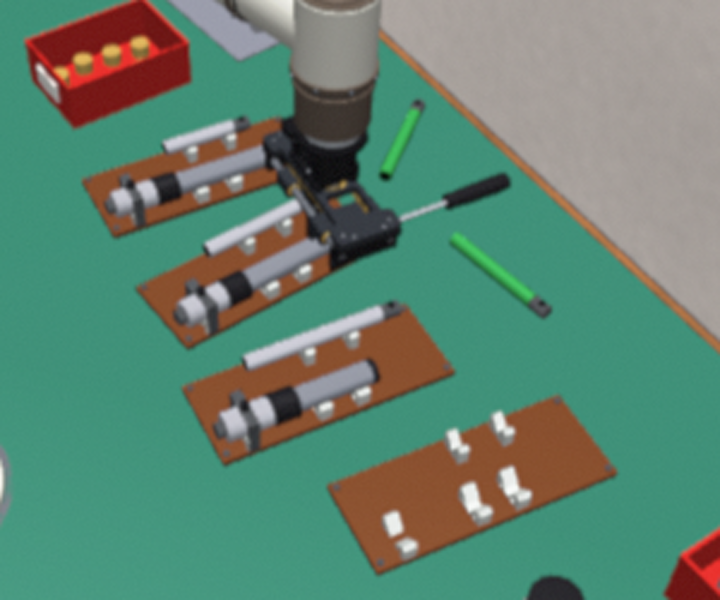

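The gripper is above the long rod at crop (325,335). Its jaws open across the rod and the way down is clear.

Call:
drive_tool(
  deltas=[
    {"dx": -0.0005,"dy": 0.0005,"dz": 0.02,"wx": 0,"wy": 0,"wz": 0},
    {"dx": -0.0005,"dy": 0.0008,"dz": 0.045,"wx": 0,"wy": 0,"wz": 0},
    {"dx": -0.0005,"dy": 0.0008,"dz": 0.07,"wx": 0,"wy": 0,"wz": 0},
    {"dx": -0.0005,"dy": 0.0008,"dz": 0.095,"wx": 0,"wy": 0,"wz": 0},
    {"dx": -0.0005,"dy": 0.0008,"dz": 0.115,"wx": 0,"wy": 0,"wz": 0},
    {"dx": -0.0005,"dy": 0.0008,"dz": 0.125,"wx": 0,"wy": 0,"wz": 0},
    {"dx": -0.0005,"dy": 0.0008,"dz": 0.131,"wx": 0,"wy": 0,"wz": 0},
    {"dx": -0.0005,"dy": 0.0008,"dz": 0.131,"wx": 0,"wy": 0,"wz": 0},
  ],
  gripper=0.5,
)

```text
time_s: 3.0
tcp_pos: [0.5052, -0.062, 0.0192]
ee_rot: [[0.996, -0.09, 0.001], [-0.09, -0.996, 0.002], [0.001, -0.002, -1.0]]
wrist_force: [0.2, -0.0, 0.5]
gripper_width: 0.5
```

Call:
drive_tool(
  deltas=[
    {"dx": 0,"dy": 0,"dz": 0,"wx": 0,"wy": 0,"wz": 0},
    {"dx": 0,"dy": 0,"dz": 0,"wx": 0,"wy": 0,"wz": 0},
    {"dx": 0,"dy": 0,"dz": 0,"wx": 0,"wy": 0,"wz": 0},
    {"dx": 0,"dy": 0,"dz": 0,"wx": 0,"wy": 0,"wz": 0},
    {"dx": 0,"dy": 0,"dz": 0,"wx": 0,"wy": 0,"wz": 0},
    {"dx": 0,"dy": 0,"dz": 0,"wx": 0,"wy": 0,"wz": 0},
  ],
  gripper=0.1,
)

```text
time_s: 3.6
tcp_pos: [0.5049, -0.0624, 0.019]
ee_rot: [[0.996, -0.091, 0.001], [-0.091, -0.996, 0.002], [0.0, -0.002, -1.0]]
wrist_force: [0.5, -0.1, 0.3]
gripper_width: 0.118
```

```bash
python3 -c "
from h import *
im=cams.capture('side');
cv2.imwrite('pics/s3c.png',cv2.resize(im[180:330,260:440,::-1],None,fx=4,fy=4,interpolation=2))
go(.582,-.274,.12,-6.2)"
```

```text
3.65 d [ 0.096   0.2035 -0.1013] w [-0.1  -0.02  1.  ] F [ 0.2 -0.6 -0.2] g 0.11 tcp [ 0.5049 -0.0624  0.019 ]
```

View pics/s3c.png

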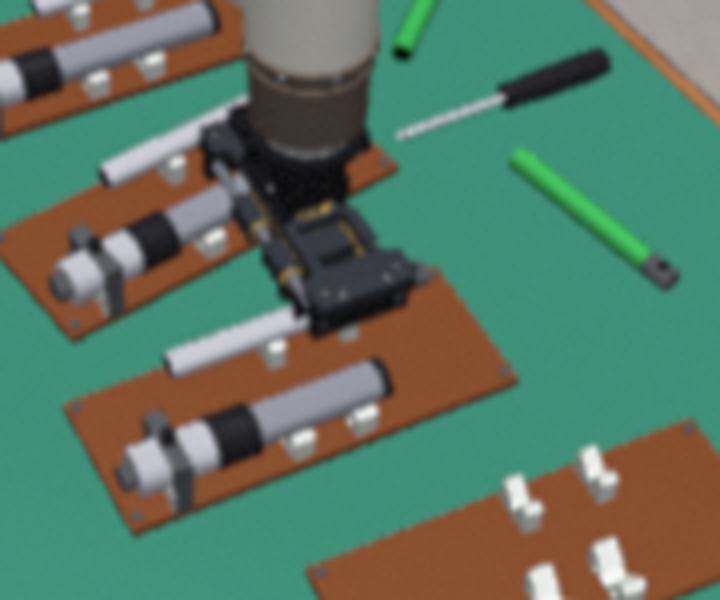

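Call:
drive_tool(
  deltas=[
    {"dx": 0,"dy": 0,"dz": 0,"wx": 0,"wy": 0,"wz": 0},
    {"dx": 0,"dy": 0,"dz": 0,"wx": 0,"wy": 0,"wz": 0},
    {"dx": 0,"dy": 0,"dz": 0,"wx": 0,"wy": 0,"wz": 0},
    {"dx": 0,"dy": 0,"dz": 0,"wx": 0,"wy": 0,"wz": 0},
  ],
  gripper=0,
)

```text
time_s: 4.05
tcp_pos: [0.5049, -0.0624, 0.0189]
ee_rot: [[0.996, -0.091, 0.0], [-0.091, -0.996, 0.002], [0.0, -0.002, -1.0]]
wrist_force: [-0.2, -0.4, 0.0]
gripper_width: 0.004
```

```bash
python3 -c "
from h import *
im=cams.capture('top');
cv2.imwrite('pics/t4c.png',cv2.resize(im[165:315,280:480,::-1],None,fx=4,fy=4,interpolation=2))
go(.582,-.274,.12,-6.2)"
```

```text
4.1 d [ 0.096   0.2036 -0.1014] w [-0.1  -0.01  1.  ] F [-0.4 -0.3  0.1] g 0.004 tcp [ 0.5049 -0.0624  0.0189]
```

View pics/t4c.png

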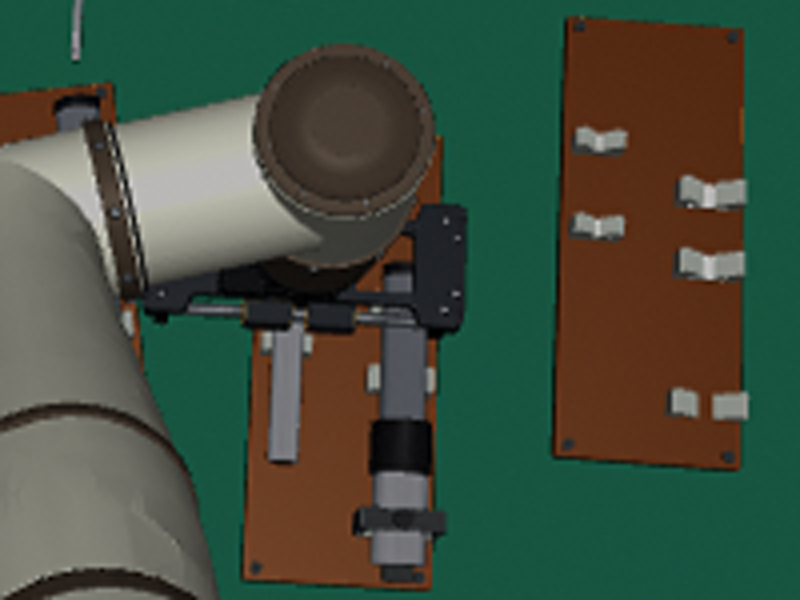

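```bash
python3 -c "
from h import *
P=np.array([[.5049,-.0624,z] for z in(.019,.038,.09,.19)])
im=cams.capture('side')[:,:,::-1].copy()
q=proj('side',P);print(q.round(1), proj('top',P).round(1))
c=cv2.resize(im[180:300,280:440],None,fx=5,fy=5,interpolation=2)
for p in q: cv2.circle(c,tuple(int(v) for v in (p-[280,180])*5),3,(0,255,255),-1)
cv2.imwrite('pics/s5c.png',c); print(r.sense()['joints'])
"
```

```text
[[333.9 263.7]
 [334.1 259.6]
 [334.5 247.7]
 [335.5 223.2]] [[351.8 241.5]
 [352.3 239.9]
 [353.7 235.5]
 [356.7 225.8]]
[ 11.19973183  22.29969127 -28.10482088  -0.14114154 -39.55713003
  73.70867878]
```

View pics/s5c.png

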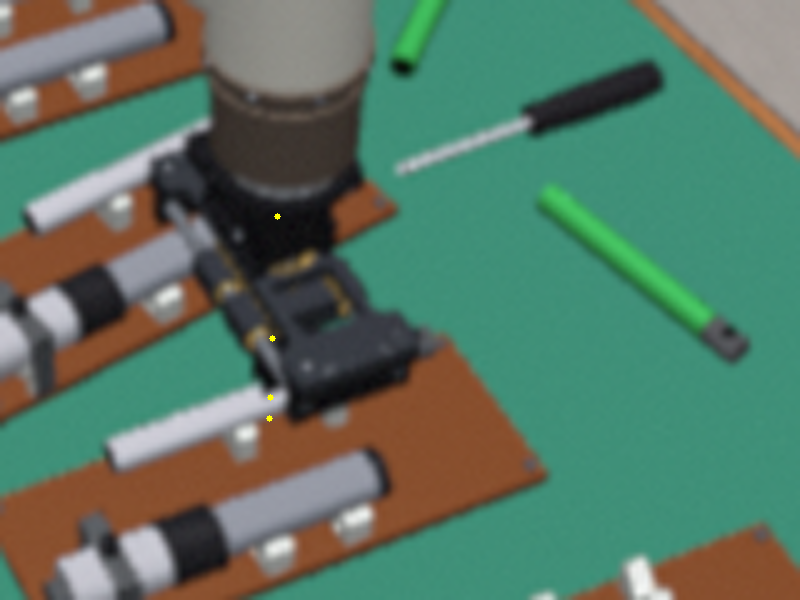

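Call:
drive_tool(
  deltas=[
    {"dx": 0,"dy": 0,"dz": -0.006,"wx": 0,"wy": 0,"wz": 0},
    {"dx": 0,"dy": 0,"dz": -0.012,"wx": 0,"wy": 0,"wz": 0},
    {"dx": 0,"dy": 0,"dz": -0.012,"wx": 0,"wy": 0,"wz": 0},
  ],
)

```text
time_s: 4.45
tcp_pos: [0.5059, -0.0623, 0.0322]
ee_rot: [[0.996, -0.09, 0.003], [-0.09, -0.996, 0.002], [0.003, -0.002, -1.0]]
wrist_force: [-0.2, 0.4, 0.1]
gripper_width: 0.006
```

```bash
python3 -c "
from h import *
im=cams.capture('side')[:,:,::-1].copy()
c=cv2.resize(im[180:300,280:440],None,fx=5,fy=5,interpolation=2)
cv2.imwrite('pics/s6c.png',c); go(.505,-.0625,.1,-5.2)
"
```

```text
4.5 d [-0.0003  0.0001 -0.0683] w [-0.12 -0.11  0.01] F [-0.5  0.8  1.1] g 0.009 tcp [ 0.5055 -0.0623  0.0317]
```

View pics/s6c.png

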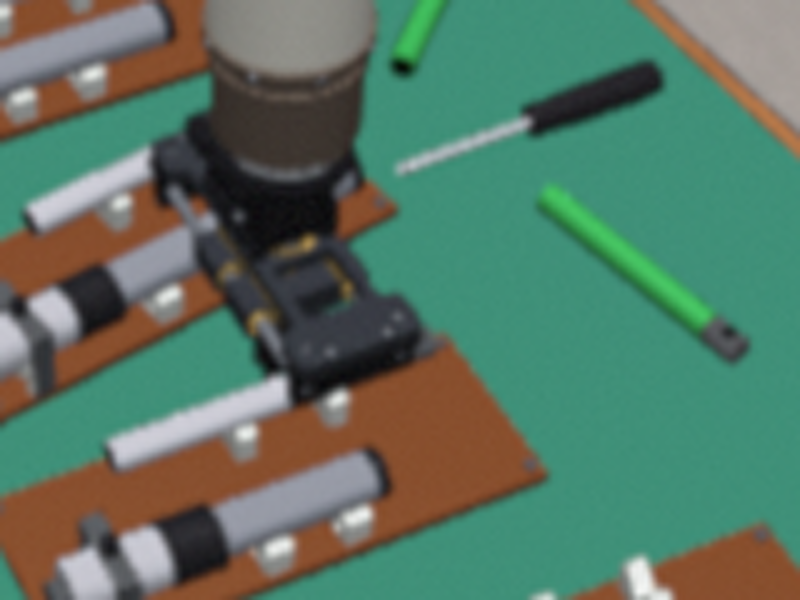

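Call:
drive_tool(
  deltas=[
    {"dx": 0,"dy": 0,"dz": -0.03,"wx": 0,"wy": 0,"wz": 0},
    {"dx": 0,"dy": 0,"dz": -0.07,"wx": 0,"wy": 0,"wz": 0},
    {"dx": 0,"dy": 0,"dz": -0.11,"wx": 0,"wy": 0,"wz": 0},
    {"dx": 0,"dy": 0,"dz": -0.14,"wx": 0,"wy": 0,"wz": 0},
    {"dx": 0,"dy": 0,"dz": -0.16,"wx": 0,"wy": 0,"wz": 0},
    {"dx": 0,"dy": 0,"dz": -0.17,"wx": 0,"wy": 0,"wz": 0},
    {"dx": 0,"dy": 0,"dz": -0.17,"wx": 0,"wy": 0,"wz": 0},
  ],
)

```text
time_s: 5.2
tcp_pos: [0.5053, -0.0626, 0.202]
ee_rot: [[0.996, -0.091, 0.003], [-0.091, -0.996, 0.002], [0.003, -0.002, -1.0]]
wrist_force: [-0.2, -0.9, -0.5]
gripper_width: 0.001
```

```bash
python3 -c "
from h import *
s=r.sense();p=np.array(s['tcp_pos']);R=np.array(s['ee_rot']);print(p,s['time_s'])
B=[(sx*.0375,sy*.095,-z) for z in(.07,.15) for sx in(-1,1) for sy in(-1,1)]
B+=[(sx*.0095,sy*.005,-z) for z in(0,.019,.05) for sx in(-1,1) for sy in(-1,1)]
W=np.array(B)@R.T+p
for n,x0,y0 in(('side',260,100),('top',280,130)):
  im=cams.capture(n)[:,:,::-1].copy();cv2.imwrite(f'pics/{n}7.png',im)
  c=cv2.resize(im[y0:y0+150,x0:x0+200],None,fx=4,fy=4,interpolation=2)
  for i,q in enumerate(proj(n,W)): cv2.circle(c,tuple(int(v) for v in (q-[x0,y0])*4),3,[(0,255,255),(255,0,255),(0,0,255)][i//4 if i<8 else 2],-1)
  cv2.imwrite(f'pics/{n}7c.png',c)
"
```

```text
[ 0.50532462 -0.06258293  0.20195696] 5.2
```

View pics/side7c.png

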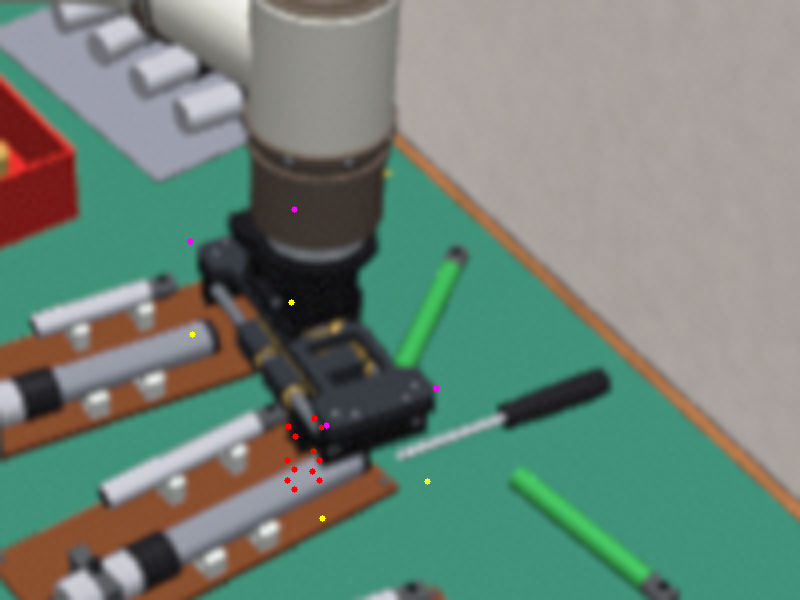

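View pics/top7c.png

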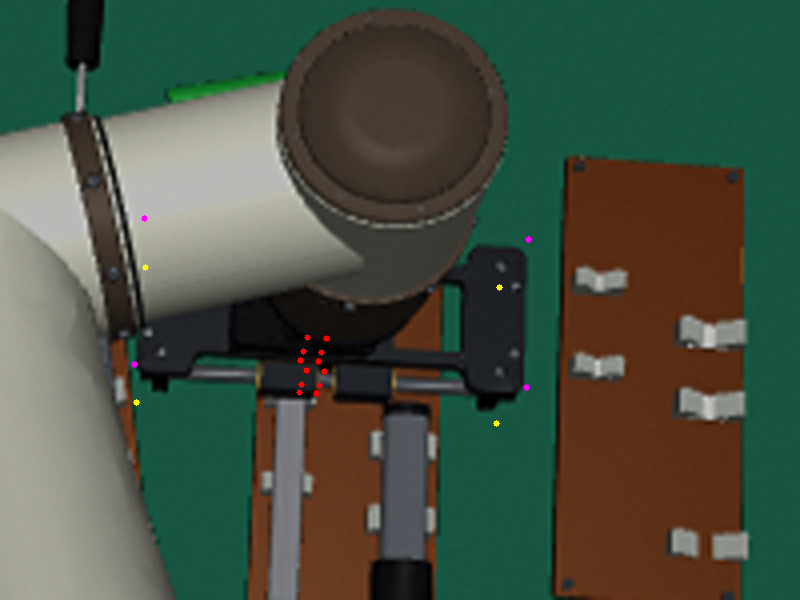

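```bash
python3 -c "
from h import *
p=np.array([.2664,.5647,.189]);R=np.array([[.90436,-.42677,-.0007],[-.42677,-.90436,-.0018],[.0001,.002,-1]])
B=[(sx*.0375,sy*.095,-z) for z in(.07,.15) for sx in(-1,1) for sy in(-1,1)]
B+=[(sx*.0095,sy*.0585,-z) for z in(0,.019,.05) for sx in(-1,1) for sy in(-1,1)]
W=np.array(B)@R.T+p
o=[]
for n,x0,y0 in(('side',110,40),('top',0,290)):
  im=cv2.imread(f'pics/{n}0.png')
  c=cv2.resize(im[y0:y0+120,x0:x0+120],None,fx=3.3,fy=3.3,interpolation=2);c0=c.copy()
  for i,q in enumerate(proj(n,W)): cv2.circle(c,tuple(int(v) for v in (q-[x0,y0])*3.3),3,[(0,255,255),(255,0,255),(0,0,255)][i//4 if i<8 else 2],-1)
  o.append(np.hstack([c0,c]))
cv2.imwrite('pics/c8.png',cv2.resize(np.vstack(o),(600,600)))
"
```

```text
(no output)
```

View pics/c8.png

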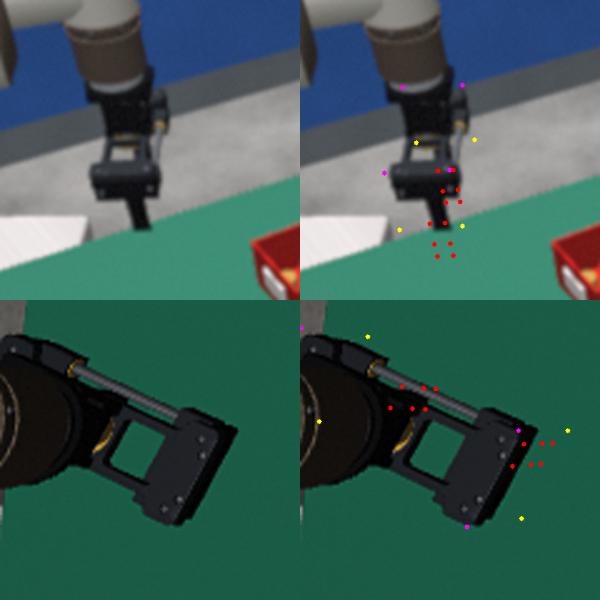

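Call:
drive_tool(
  deltas=[
    {"dx": 0,"dy": 0,"dz": 0,"wx": 0,"wy": 0,"wz": 0},
    {"dx": 0,"dy": 0,"dz": 0,"wx": 0,"wy": 0,"wz": 0},
    {"dx": 0,"dy": 0,"dz": 0,"wx": 0,"wy": 0,"wz": 0},
    {"dx": 0,"dy": 0,"dz": 0,"wx": 0,"wy": 0,"wz": 0},
    {"dx": 0,"dy": 0,"dz": 0,"wx": 0,"wy": 0,"wz": 0},
    {"dx": 0,"dy": 0,"dz": 0,"wx": 0,"wy": 0,"wz": 0},
    {"dx": 0,"dy": 0,"dz": 0,"wx": 0,"wy": 0,"wz": 0},
    {"dx": 0,"dy": 0,"dz": 0,"wx": 0,"wy": 0,"wz": 0},
    {"dx": 0,"dy": 0,"dz": 0,"wx": 0,"wy": 0,"wz": 0},
    {"dx": 0,"dy": 0,"dz": 0,"wx": 0,"wy": 0,"wz": 0},
  ],
  gripper=1.0,
)

```text
time_s: 6.3
tcp_pos: [0.5048, -0.0627, 0.201]
ee_rot: [[0.996, -0.091, 0.0], [-0.091, -0.996, 0.002], [0.0, -0.002, -1.0]]
wrist_force: [0.0, -0.3, -0.5]
gripper_width: 0.837
```

```bash
cat > ov.py <<'E'
from h import *
import sys
tag=sys.argv[1]
s=r.sense();p=np.array(s['tcp_pos']);R=np.array(s['ee_rot']);g=s['gripper_width'];print(p,s['time_s'],g)
h=g*.0435
B=[(sx*.0095,sy*(h+.0),-z) for z in(0,.019,.05,.07) for sx in(-1,1) for sy in(-1,1)]
W=np.array(B)@R.T+p
for n in('side','top'):
  im=cams.capture(n)[:,:,::-1].copy()
  q=proj(n,W);x0,y0=(q.mean(0)-[75,60]).astype(int)
  c=cv2.resize(im[y0:y0+120,x0:x0+150],None,fx=5,fy=5,interpolation=2)
  for i,a in enumerate(q): cv2.circle(c,tuple(int(v) for v in (a-[x0,y0])*5),2,[(0,0,255),(0,255,255),(255,0,255),(255,0,0)][i//4],-1)
  cv2.imwrite(f'pics/{n}{tag}.png',c);print(n,x0,y0)
E
python3 ov.py 9
```

```text
[ 0.50478224 -0.06270805  0.20095444] 6.3 0.8370440712049068
side 261 151
top 283 160
```

View pics/side9.png

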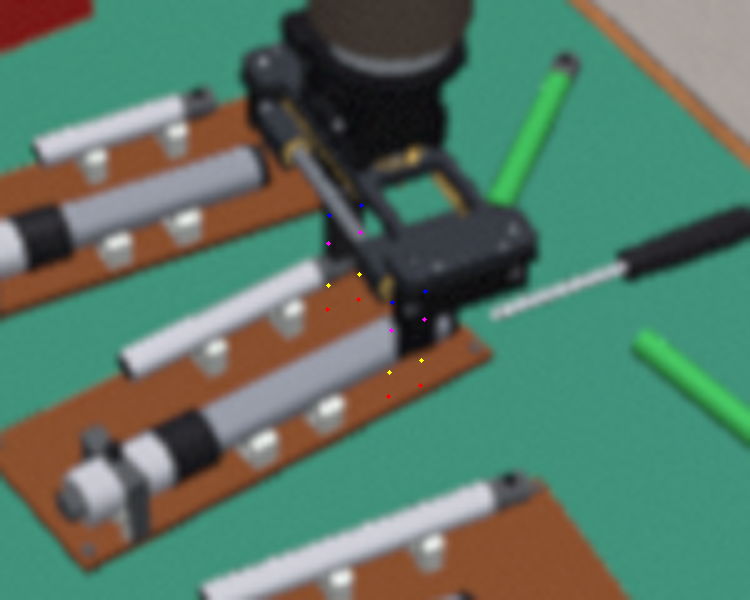

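View pics/top9.png

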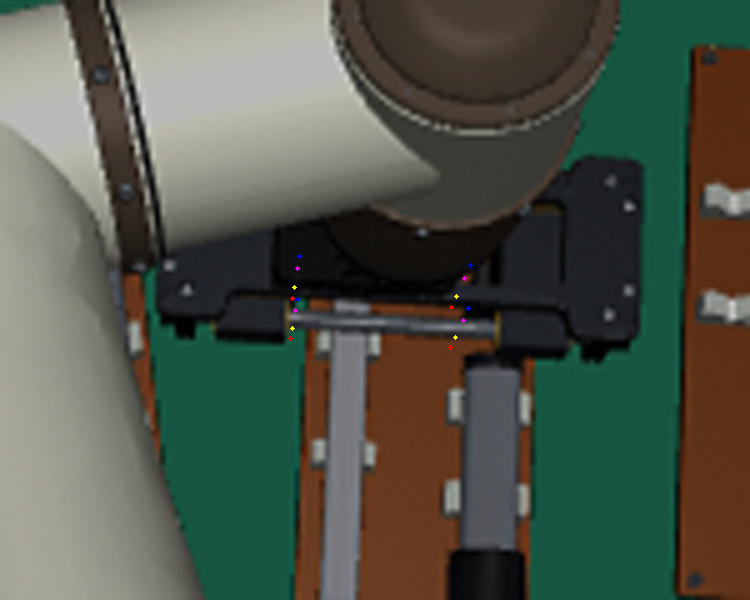

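```bash
python3 -c "
from h import *
im=cv2.imread('pics/side0.png');hsv=cv2.cvtColor(im,cv2.COLOR_BGR2HSV)
mk=cv2.inRange(hsv,(4,120,50),(16,255,200))
N,L,S,C=cv2.connectedComponentsWithStats(mk)
for i in range(1,N):
  if S[i,4]>800 and S[i,2]<150:
    w=ray('side',np.argwhere(L==i)[:,::-1],.01)[:,:2].astype(np.float32);a=cv2.minAreaRect(w);print(S[i],np.round(a[0],4),np.round(a[1],4),round(a[2],2))
# tips
cs=np.array([[345,262],[415,350]])/5+[261,151]
for z in(.2,.22,.23,.235,.24,.25): print(z,ray('side',cs,z)[:,:2].round(4).tolist(),ray('side',cs.mean(0),z)[0,:2].round(4))
"
```

```text
[258 202  87  63 948] [0.5134 0.1007] [0.3079 0.1216] 4.75
[ 277  249  112   64 2063] [ 0.4776 -0.0996] [0.1232 0.3072] 84.86
[ 337  286  119   73 3512] [ 0.5502 -0.3111] [0.1227 0.3077] 83.79
0.2 [[0.5276, 0.0027], [0.5236, -0.0752]] [ 0.5256 -0.0369]
0.22 [[0.5161, -0.0149], [0.5122, -0.0914]] [ 0.5142 -0.0538]
0.23 [[0.5104, -0.0238], [0.5065, -0.0995]] [ 0.5084 -0.0622]
0.235 [[0.5075, -0.0282], [0.5037, -0.1035]] [ 0.5056 -0.0664]
0.24 [[0.5047, -0.0326], [0.5008, -0.1075]] [ 0.5027 -0.0707]
0.25 [[0.4989, -0.0414], [0.4951, -0.1156]] [ 0.497  -0.0791]
```

The overlay shows the real finger tips about 30 mm above the reported TCP: tips at crop (345,262) and (415,350), giving z≈0.231 against a reported 0.201. Side and top agree on the carriers, so I'll apply a z offset of about −30 mm and descend watching the force.

Call:
drive_tool(
  deltas=[
    {"dx": 0,"dy": 0,"dz": 0.02,"wx": 0,"wy": 0,"wz": 0},
    {"dx": 0,"dy": 0,"dz": 0.055,"wx": 0,"wy": 0,"wz": 0},
    {"dx": 0,"dy": 0,"dz": 0.09,"wx": 0,"wy": 0,"wz": 0},
    {"dx": 0,"dy": 0,"dz": 0.125,"wx": 0,"wy": 0,"wz": 0},
    {"dx": 0,"dy": 0,"dz": 0.145,"wx": 0,"wy": 0,"wz": 0},
    {"dx": 0,"dy": 0,"dz": 0.16,"wx": 0,"wy": 0,"wz": 0},
    {"dx": 0,"dy": 0,"dz": 0.17,"wx": 0,"wy": 0,"wz": 0},
    {"dx": 0,"dy": 0,"dz": 0.18,"wx": 0,"wy": 0,"wz": 0},
    {"dx": 0,"dy": 0,"dz": 0.18,"wx": 0,"wy": 0,"wz": 0},
  ],
  gripper=0.5,
)

```text
time_s: 7.3
tcp_pos: [0.5042, -0.0625, 0.02]
ee_rot: [[0.996, -0.091, -0.002], [-0.091, -0.996, 0.001], [-0.002, -0.001, -1.0]]
wrist_force: [-0.6, -0.6, -0.5]
gripper_width: 0.504
```

Call:
drive_tool(
  deltas=[
    {"dx": 0,"dy": 0,"dz": 0.006,"wx": 0,"wy": 0,"wz": 0},
    {"dx": 0,"dy": 0,"dz": 0.012,"wx": 0,"wy": 0,"wz": 0},
    {"dx": 0,"dy": 0,"dz": 0.018,"wx": 0,"wy": 0,"wz": 0},
    {"dx": 0,"dy": 0,"dz": 0.02,"wx": 0,"wy": 0,"wz": 0},
  ],
  gripper=0.5,
)

```text
time_s: 7.7
tcp_pos: [0.5045, -0.0624, 0.0004]
ee_rot: [[0.996, -0.091, -0.0], [-0.091, -0.996, 0.002], [-0.001, -0.002, -1.0]]
wrist_force: [-0.5, 0.5, -0.1]
gripper_width: 0.5
```

Call:
drive_tool(
  deltas=[
    {"dx": 0,"dy": 0,"dz": 0.005,"wx": 0,"wy": 0,"wz": 0},
    {"dx": 0,"dy": 0,"dz": 0.01,"wx": 0,"wy": 0,"wz": 0},
    {"dx": 0,"dy": 0,"dz": 0.011,"wx": 0,"wy": 0,"wz": 0},
    {"dx": 0,"dy": 0,"dz": 0.011,"wx": 0,"wy": 0,"wz": 0},
  ],
  gripper=0.5,
)

```text
time_s: 8.1
tcp_pos: [0.5048, -0.0624, -0.0103]
ee_rot: [[0.996, -0.091, -0.0], [-0.091, -0.996, 0.002], [-0.0, -0.002, -1.0]]
wrist_force: [-0.1, 0.5, -0.3]
gripper_width: 0.5
```

Call:
drive_tool(
  deltas=[
    {"dx": 0,"dy": 0,"dz": 0,"wx": 0,"wy": 0,"wz": 0},
    {"dx": 0,"dy": 0,"dz": 0,"wx": 0,"wy": 0,"wz": 0},
    {"dx": 0,"dy": 0,"dz": 0,"wx": 0,"wy": 0,"wz": 0},
    {"dx": 0,"dy": 0,"dz": 0,"wx": 0,"wy": 0,"wz": 0},
    {"dx": 0,"dy": 0,"dz": 0,"wx": 0,"wy": 0,"wz": 0},
    {"dx": 0,"dy": 0,"dz": 0,"wx": 0,"wy": 0,"wz": 0},
  ],
  gripper=0.1,
)

```text
time_s: 8.7
tcp_pos: [0.505, -0.0621, -0.0099]
ee_rot: [[0.996, -0.09, 0.001], [-0.09, -0.996, 0.002], [0.001, -0.002, -1.0]]
wrist_force: [-0.5, 2.9, 0.9]
gripper_width: 0.225
```

```bash
python3 -c "
from h import *
go(.582,-.274,.09,-6.2)"
```

```text
8.7 d [ 0.0959  0.2039 -0.1003] w [-0.12 -0.04  1.01] F [-0.5  2.9  0.9] g 0.225 tcp [ 0.505  -0.0621 -0.0099]
```

Gripped: the opening is 0.225, which is about 20 mm. Lift, carry to the spare carrier and stop above it.

Call:
drive_tool(
  deltas=[
    {"dx": 0,"dy": 0,"dz": -0.01,"wx": 0,"wy": 0,"wz": 0},
    {"dx": 0,"dy": 0,"dz": -0.03,"wx": 0,"wy": 0,"wz": 0},
    {"dx": 0,"dy": 0,"dz": -0.06,"wx": 0,"wy": 0,"wz": 0},
    {"dx": 0.01,"dy": 0.015,"dz": -0.085,"wx": 0,"wy": 0,"wz": 0},
    {"dx": 0.02,"dy": 0.04,"dz": -0.1,"wx": 0,"wy": 0,"wz": 0.2},
    {"dx": 0.035,"dy": 0.07,"dz": -0.1,"wx": 0,"wy": 0,"wz": 0.4},
    {"dx": 0.05,"dy": 0.1,"dz": -0.1,"wx": 0,"wy": 0,"wz": 0.6},
    {"dx": 0.062,"dy": 0.13,"dz": -0.1,"wx": 0,"wy": 0,"wz": 0.8},
    {"dx": 0.076,"dy": 0.16,"dz": -0.1,"wx": 0,"wy": 0,"wz": 1},
    {"dx": 0.088,"dy": 0.185,"dz": -0.1,"wx": 0,"wy": 0,"wz": 1},
    {"dx": 0.095,"dy": 0.199,"dz": -0.1,"wx": 0,"wy": 0,"wz": 1},
    {"dx": 0.0969,"dy": 0.2039,"dz": -0.1,"wx": 0,"wy": 0,"wz": 1},
    {"dx": 0.0969,"dy": 0.2039,"dz": -0.1,"wx": -0.1,"wy": 0,"wz": 1},
    {"dx": 0.0969,"dy": 0.2039,"dz": -0.1,"wx": -0.1,"wy": 0,"wz": 1},
  ],
  gripper=0.1,
)

```text
time_s: 10.1
tcp_pos: [0.5821, -0.2735, 0.0894]
ee_rot: [[0.994, -0.108, -0.001], [-0.108, -0.994, 0.0], [-0.001, -0.0, -1.0]]
wrist_force: [-0.2, 0.5, -3.0]
gripper_width: 0.22
```

```bash
python3 -c "
from h import *
go(.583,-.274,-.0095,-6.2)
im=cams.capture('side')[:,:,::-1].copy()
cv2.imwrite('pics/s10.png',cv2.resize(im[200:360,300:500],None,fx=3.7,fy=3.7,interpolation=2))
"
```

```text
10.1 d [0.001  0.0004 0.0989] w [-0.02  0.05  0.02] F [-0.2  0.5 -3. ] g 0.22 tcp [ 0.5821 -0.2735  0.0894]
```

View pics/s10.png

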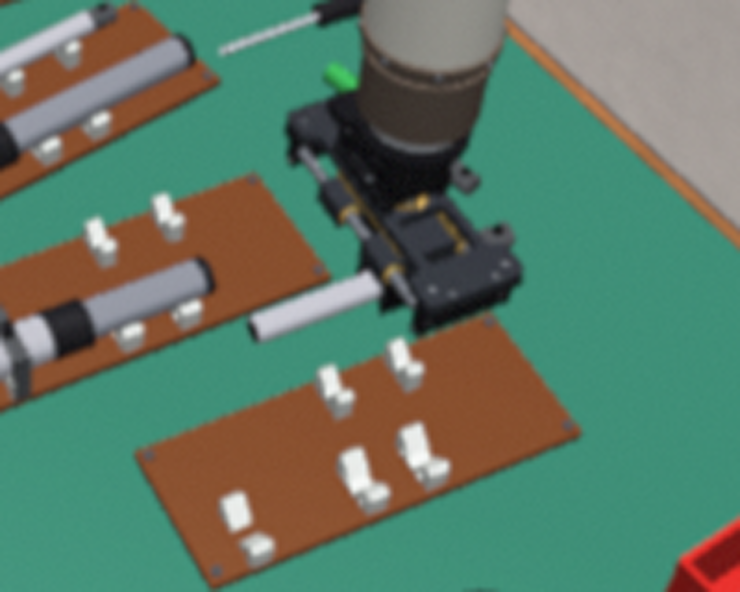

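Rod held level above the spare carrier, with its plain end at (255,330) and its eye on the +x side. Lower it.

Call:
drive_tool(
  deltas=[
    {"dx": 0.001,"dy": 0.0004,"dz": 0.015,"wx": 0,"wy": 0,"wz": 0},
    {"dx": 0.001,"dy": 0.0004,"dz": 0.04,"wx": 0,"wy": 0,"wz": 0},
    {"dx": 0.001,"dy": 0.0004,"dz": 0.065,"wx": 0,"wy": 0,"wz": 0},
    {"dx": 0.001,"dy": 0.0004,"dz": 0.08,"wx": 0,"wy": 0,"wz": 0},
    {"dx": 0.001,"dy": 0.0004,"dz": 0.088,"wx": 0,"wy": 0,"wz": 0},
    {"dx": 0.001,"dy": 0.0004,"dz": 0.093,"wx": 0,"wy": 0,"wz": 0},
    {"dx": 0.001,"dy": 0.0004,"dz": 0.096,"wx": 0,"wy": 0,"wz": 0},
    {"dx": 0.001,"dy": 0.0004,"dz": 0.098,"wx": 0,"wy": 0,"wz": 0},
    {"dx": 0.001,"dy": 0.0004,"dz": 0.0985,"wx": 0,"wy": 0,"wz": 0},
    {"dx": 0.001,"dy": 0.0004,"dz": 0.0985,"wx": 0,"wy": 0,"wz": 0},
  ],
  gripper=0.1,
)

```text
time_s: 11.15
tcp_pos: [0.5842, -0.275, -0.0083]
ee_rot: [[0.994, -0.108, 0.001], [-0.108, -0.994, -0.0], [0.001, 0.0, -1.0]]
wrist_force: [-0.1, 0.1, -2.1]
gripper_width: 0.222
```

```bash
python3 -c "
from h import *
go(.583,-.274,-.0095,-6.2)
im=cams.capture('side')[:,:,::-1].copy()
cv2.imwrite('pics/s11.png',cv2.resize(im[240:360,320:470],None,fx=4.5,fy=4.5,interpolation=2))
"
```

```text
11.15 d [-0.0013 -0.0008  0.0012] w [ 0.01 -0.08  0.01] F [-0.1  0.1 -2.1] g 0.222 tcp [ 0.5842 -0.275  -0.0083]
```

View pics/s11.png

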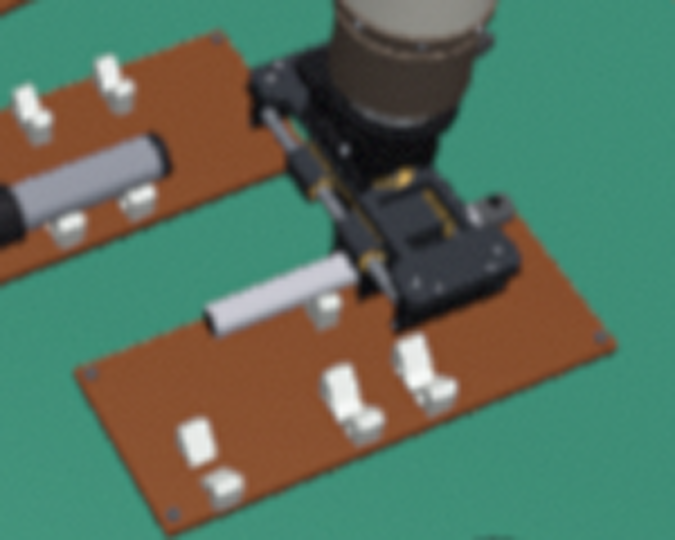

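Call:
drive_tool(
  deltas=[
    {"dx": 0,"dy": 0,"dz": 0.001,"wx": 0,"wy": 0,"wz": 0},
    {"dx": 0,"dy": 0,"dz": 0.002,"wx": 0,"wy": 0,"wz": 0},
    {"dx": 0,"dy": 0,"dz": 0.002,"wx": 0,"wy": 0,"wz": 0},
  ],
  gripper=0.1,
)

```text
time_s: 11.5
tcp_pos: [0.5844, -0.2753, -0.0099]
ee_rot: [[0.994, -0.108, 0.001], [-0.108, -0.994, -0.001], [0.002, 0.001, -1.0]]
wrist_force: [-0.8, -1.3, 3.4]
gripper_width: 0.218
```

Call:
drive_tool(
  deltas=[
    {"dx": 0,"dy": 0,"dz": 0,"wx": 0,"wy": 0,"wz": 0},
    {"dx": 0,"dy": 0,"dz": 0,"wx": 0,"wy": 0,"wz": 0},
    {"dx": 0,"dy": 0,"dz": 0,"wx": 0,"wy": 0,"wz": 0},
    {"dx": 0,"dy": 0,"dz": 0,"wx": 0,"wy": 0,"wz": 0},
    {"dx": 0,"dy": 0,"dz": -0.02,"wx": 0,"wy": 0,"wz": 0},
    {"dx": 0,"dy": 0,"dz": -0.05,"wx": 0,"wy": 0,"wz": 0},
    {"dx": 0,"dy": 0,"dz": -0.085,"wx": 0,"wy": 0,"wz": 0},
    {"dx": 0,"dy": 0,"dz": -0.11,"wx": 0,"wy": 0,"wz": 0},
    {"dx": 0,"dy": 0,"dz": -0.11,"wx": 0,"wy": 0,"wz": 0},
  ],
  gripper=0.5,
)

```text
time_s: 12.4
tcp_pos: [0.5868, -0.2758, 0.104]
ee_rot: [[0.994, -0.107, 0.009], [-0.107, -0.994, -0.003], [0.01, 0.002, -1.0]]
wrist_force: [0.6, -0.3, 0.1]
gripper_width: 0.503
```

```bash
python3 -c "
from h import *
go(.562,.336,.1,-4.4)
"
```

```text
12.4 d [-0.0902 -0.6056  0.002 ] w [ 0.12 -0.54 -1.75] F [ 0.6 -0.3  0.1] g 0.503 tcp [ 0.5868 -0.2758  0.104 ]
```

Call:
drive_tool(
  deltas=[
    {"dx": -0.003,"dy": -0.02,"dz": 0,"wx": 0,"wy": 0,"wz": 0},
    {"dx": -0.009,"dy": -0.06,"dz": 0,"wx": 0,"wy": 0,"wz": 0},
    {"dx": -0.015,"dy": -0.1,"dz": 0,"wx": 0,"wy": 0,"wz": -0.3},
    {"dx": -0.021,"dy": -0.14,"dz": 0,"wx": 0,"wy": 0,"wz": -0.5},
    {"dx": -0.027,"dy": -0.18,"dz": 0,"wx": 0,"wy": 0,"wz": -0.7},
    {"dx": -0.033,"dy": -0.22,"dz": 0,"wx": 0,"wy": 0,"wz": -0.8},
    {"dx": -0.039,"dy": -0.26,"dz": 0,"wx": 0,"wy": 0,"wz": -0.9},
    {"dx": -0.045,"dy": -0.3,"dz": 0,"wx": 0,"wy": 0,"wz": -1},
    {"dx": -0.051,"dy": -0.34,"dz": 0,"wx": 0,"wy": 0,"wz": -1.1},
    {"dx": -0.057,"dy": -0.38,"dz": 0,"wx": 0,"wy": 0,"wz": -1.2},
    {"dx": -0.063,"dy": -0.42,"dz": 0,"wx": 0,"wy": 0,"wz": -1.3},
    {"dx": -0.069,"dy": -0.46,"dz": 0,"wx": 0,"wy": 0,"wz": -1.4},
    {"dx": -0.075,"dy": -0.5,"dz": 0,"wx": 0,"wy": 0,"wz": -1.5},
    {"dx": -0.081,"dy": -0.54,"dz": 0,"wx": 0,"wy": 0,"wz": -1.6},
    {"dx": -0.086,"dy": -0.575,"dz": 0,"wx": 0,"wy": 0,"wz": -1.7},
    {"dx": -0.089,"dy": -0.597,"dz": 0,"wx": 0,"wy": 0,"wz": -1.75},
    {"dx": -0.0902,"dy": -0.6056,"dz": 0,"wx": 0,"wy": 0,"wz": -1.75},
    {"dx": -0.0902,"dy": -0.6056,"dz": 0.002,"wx": 0,"wy": 0,"wz": -1.75},
    {"dx": -0.0902,"dy": -0.6056,"dz": 0.002,"wx": 0,"wy": 0,"wz": -1.75},
  ],
  gripper=0.5,
)

```text
time_s: 14.3
tcp_pos: [0.5592, 0.3354, 0.0964]
ee_rot: [[0.997, -0.079, -0.001], [-0.079, -0.997, -0.001], [-0.001, 0.001, -1.0]]
wrist_force: [-0.6, -0.4, -0.1]
gripper_width: 0.5
```

```bash
python3 ov.py 12; python3 -c "
from h import *
go(.562,.336,-.0095,-4.4)
im=cams.capture('top')[:,:,::-1].copy()
cv2.imwrite('pics/t12b.png',cv2.resize(im[160:310,340:480],None,fx=4,fy=4,interpolation=2))
"
```

```text
[0.55916136 0.33541485 0.0963853 ] 14.3 0.4997884618259552
side 208 94
top 116 155
14.4 d [ 0.0024 -0.001   0.1065] w [ 0.04  0.02 -0.15] F [-1.   0.2 -0.1] g 0.502 tcp [0.5596 0.3353 0.097 ]
```

View pics/side12.png

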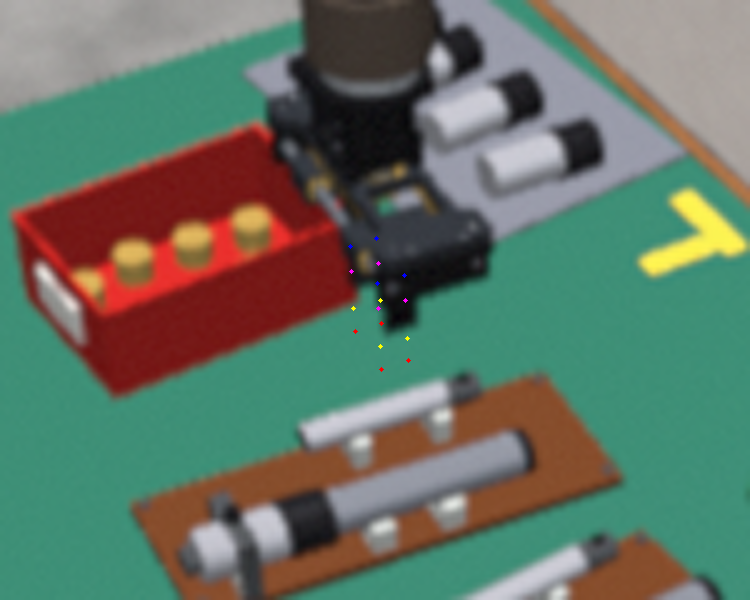

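View pics/t12b.png

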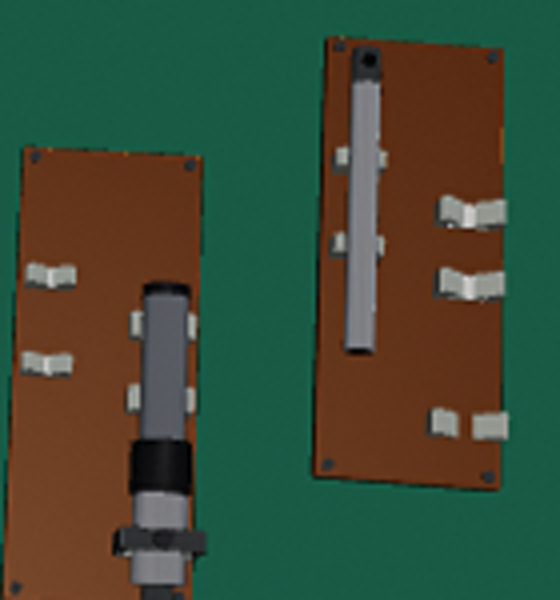

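The long rod is seated on the spare carrier, eye up. The gripper is above the short rod at (390,410).

Call:
drive_tool(
  deltas=[
    {"dx": 0.0024,"dy": -0.001,"dz": 0.02,"wx": 0,"wy": 0,"wz": -0.15},
    {"dx": 0.0024,"dy": -0.001,"dz": 0.05,"wx": 0,"wy": 0,"wz": -0.15},
    {"dx": 0.0024,"dy": -0.001,"dz": 0.075,"wx": 0,"wy": 0,"wz": -0.15},
    {"dx": 0.0024,"dy": -0.001,"dz": 0.09,"wx": 0,"wy": 0,"wz": -0.15},
    {"dx": 0.0024,"dy": -0.001,"dz": 0.1,"wx": 0,"wy": 0,"wz": -0.15},
    {"dx": 0.0024,"dy": -0.001,"dz": 0.106,"wx": 0,"wy": 0,"wz": -0.15},
    {"dx": 0.0024,"dy": -0.001,"dz": 0.106,"wx": 0,"wy": 0,"wz": -0.15},
  ],
  gripper=0.5,
)

```text
time_s: 15.15
tcp_pos: [0.5621, 0.3376, -0.009]
ee_rot: [[0.997, -0.075, 0.0], [-0.075, -0.997, -0.0], [0.0, 0.0, -1.0]]
wrist_force: [0.1, -0.1, -0.3]
gripper_width: 0.495
```

Call:
drive_tool(
  deltas=[
    {"dx": 0,"dy": 0,"dz": 0,"wx": 0,"wy": 0,"wz": 0},
    {"dx": 0,"dy": 0,"dz": 0,"wx": 0,"wy": 0,"wz": 0},
    {"dx": 0,"dy": 0,"dz": 0,"wx": 0,"wy": 0,"wz": 0},
    {"dx": 0,"dy": 0,"dz": 0,"wx": 0,"wy": 0,"wz": 0},
    {"dx": 0,"dy": 0,"dz": 0,"wx": 0,"wy": 0,"wz": 0},
    {"dx": 0,"dy": 0,"dz": 0,"wx": 0,"wy": 0,"wz": 0},
  ],
  gripper=0.1,
)

```text
time_s: 15.75
tcp_pos: [0.562, 0.3364, -0.0083]
ee_rot: [[0.997, -0.075, -0.0], [-0.075, -0.997, -0.002], [-0.0, 0.002, -1.0]]
wrist_force: [-0.5, -5.7, 5.0]
gripper_width: 0.225
```

```bash
python3 -c "
from h import *
go(.5095,-.062,.09,-5.2)
v=[(432,171.75),(430,247.5)];w=ray('top',v,.036);print(w.round(4),w.mean(0))
"
```

```text
15.75 d [-0.0225  0.4014 -0.0975] w [0.11 0.01 0.9 ] F [-0.5 -5.7  5. ] g 0.225 tcp [ 0.562   0.3364 -0.0083]
[[ 0.6885 -0.2884  0.036 ]
 [ 0.4786 -0.2651  0.036 ]] [ 0.58352082 -0.27674975  0.036     ]
```

Call:
drive_tool(
  deltas=[
    {"dx": 0,"dy": 0,"dz": -0.01,"wx": 0,"wy": 0,"wz": 0},
    {"dx": 0,"dy": 0,"dz": -0.03,"wx": 0,"wy": 0,"wz": 0},
    {"dx": 0,"dy": 0,"dz": -0.06,"wx": 0,"wy": 0,"wz": 0},
    {"dx": -0.001,"dy": 0.015,"dz": -0.085,"wx": 0,"wy": 0,"wz": 0},
    {"dx": -0.003,"dy": 0.045,"dz": -0.0975,"wx": 0,"wy": 0,"wz": 0.2},
    {"dx": -0.005,"dy": 0.08,"dz": -0.0975,"wx": 0,"wy": 0,"wz": 0.3},
    {"dx": -0.007,"dy": 0.12,"dz": -0.0975,"wx": 0,"wy": 0,"wz": 0.4},
    {"dx": -0.009,"dy": 0.16,"dz": -0.0975,"wx": 0,"wy": 0,"wz": 0.5},
    {"dx": -0.011,"dy": 0.2,"dz": -0.0975,"wx": 0,"wy": 0,"wz": 0.6},
    {"dx": -0.013,"dy": 0.24,"dz": -0.0975,"wx": 0,"wy": 0,"wz": 0.7},
    {"dx": -0.015,"dy": 0.28,"dz": -0.0975,"wx": 0,"wy": 0,"wz": 0.8},
    {"dx": -0.017,"dy": 0.32,"dz": -0.0975,"wx": 0,"wy": 0,"wz": 0.9},
    {"dx": -0.019,"dy": 0.36,"dz": -0.0975,"wx": 0,"wy": 0,"wz": 0.9},
    {"dx": -0.021,"dy": 0.385,"dz": -0.0975,"wx": 0,"wy": 0,"wz": 0.9},
    {"dx": -0.0215,"dy": 0.398,"dz": -0.0975,"wx": 0.1,"wy": 0,"wz": 0.9},
    {"dx": -0.0215,"dy": 0.4014,"dz": -0.0975,"wx": 0.1,"wy": 0,"wz": 0.9},
    {"dx": -0.0215,"dy": 0.4014,"dz": -0.0975,"wx": 0.1,"wy": 0,"wz": 0.9},
    {"dx": -0.0215,"dy": 0.4014,"dz": -0.0975,"wx": 0.1,"wy": 0,"wz": 0.9},
  ],
  gripper=0.1,
)

```text
time_s: 17.55
tcp_pos: [0.511, -0.0598, 0.0887]
ee_rot: [[0.996, -0.089, 0.001], [-0.089, -0.996, 0.002], [0.001, -0.002, -1.0]]
wrist_force: [0.1, -0.1, -1.1]
gripper_width: 0.219
```

```bash
python3 -c "
from h import *
go(.5105,-.062,-.009,-5.2)
im=cams.capture('side')[:,:,::-1].copy()
cv2.imwrite('pics/s13.png',cv2.resize(im[180:320,260:430],None,fx=4,fy=4,interpolation=2))
"
```

```text
17.55 d [-0.0004  0.0024  0.0977] w [-0.12 -0.05  0.07] F [ 0.1 -0.1 -1.1] g 0.219 tcp [ 0.511  -0.0598  0.0887]
```

View pics/s13.png

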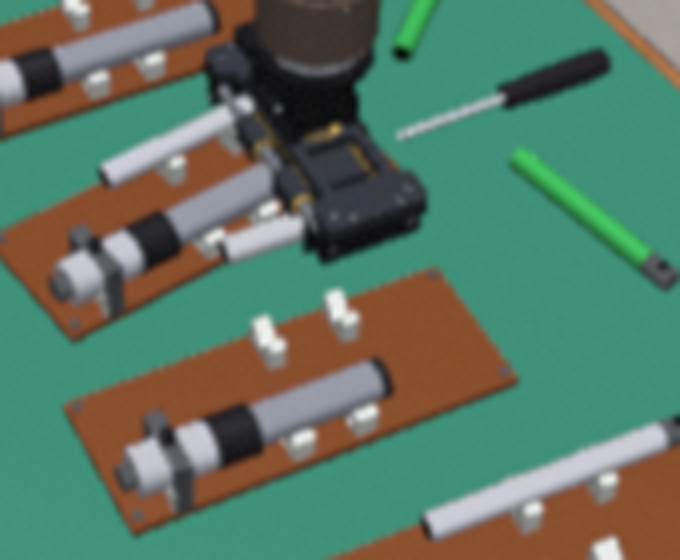

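The short rod is held, plain end at (225,248), above the empty rests of carrier C at (268,340) and (342,315). Lower it.

Call:
drive_tool(
  deltas=[
    {"dx": -0.0004,"dy": 0.0022,"dz": 0.015,"wx": 0,"wy": 0,"wz": 0},
    {"dx": -0.0004,"dy": 0.0022,"dz": 0.04,"wx": 0,"wy": 0,"wz": 0},
    {"dx": -0.0004,"dy": 0.0022,"dz": 0.065,"wx": 0,"wy": 0,"wz": 0},
    {"dx": -0.0004,"dy": 0.0022,"dz": 0.08,"wx": 0,"wy": 0,"wz": 0},
    {"dx": -0.0004,"dy": 0.0022,"dz": 0.088,"wx": 0,"wy": 0,"wz": 0},
    {"dx": -0.0004,"dy": 0.0022,"dz": 0.092,"wx": 0,"wy": 0,"wz": 0},
    {"dx": -0.0004,"dy": 0.0022,"dz": 0.095,"wx": 0,"wy": 0,"wz": 0},
    {"dx": -0.0004,"dy": 0.0022,"dz": 0.0965,"wx": 0,"wy": 0,"wz": 0},
    {"dx": -0.0004,"dy": 0.0022,"dz": 0.0975,"wx": 0,"wy": 0,"wz": 0},
    {"dx": -0.0004,"dy": 0.0022,"dz": 0.0975,"wx": 0,"wy": 0,"wz": 0},
  ],
  gripper=0.1,
)

```text
time_s: 18.6
tcp_pos: [0.5105, -0.0627, -0.0081]
ee_rot: [[0.996, -0.09, 0.002], [-0.09, -0.996, 0.002], [0.002, -0.002, -1.0]]
wrist_force: [-0.7, 1.8, 2.3]
gripper_width: 0.222
```

Call:
drive_tool(
  deltas=[
    {"dx": 0,"dy": -0.0005,"dz": 0.0005,"wx": 0,"wy": 0,"wz": 0},
    {"dx": 0,"dy": -0.0005,"dz": 0.001,"wx": 0,"wy": 0,"wz": 0},
    {"dx": 0,"dy": -0.0005,"dz": 0.001,"wx": 0,"wy": 0,"wz": 0},
  ],
  gripper=0.1,
)

```text
time_s: 18.9
tcp_pos: [0.5106, -0.0625, -0.0084]
ee_rot: [[0.996, -0.09, 0.002], [-0.09, -0.996, 0.001], [0.002, -0.002, -1.0]]
wrist_force: [-3.2, 1.1, 8.7]
gripper_width: 0.222
```

Seated firmly. Release and rise.

Call:
drive_tool(
  deltas=[
    {"dx": 0,"dy": 0,"dz": 0,"wx": 0,"wy": 0,"wz": 0},
    {"dx": 0,"dy": 0,"dz": 0,"wx": 0,"wy": 0,"wz": 0},
    {"dx": 0,"dy": 0,"dz": 0,"wx": 0,"wy": 0,"wz": 0},
    {"dx": 0,"dy": 0,"dz": 0,"wx": 0,"wy": 0,"wz": 0},
    {"dx": 0,"dy": 0,"dz": -0.02,"wx": 0,"wy": 0,"wz": 0},
    {"dx": 0,"dy": 0,"dz": -0.05,"wx": 0,"wy": 0,"wz": 0},
    {"dx": 0,"dy": 0,"dz": -0.085,"wx": 0,"wy": 0,"wz": 0},
    {"dx": 0,"dy": 0,"dz": -0.11,"wx": 0,"wy": 0,"wz": 0},
    {"dx": 0,"dy": 0,"dz": -0.11,"wx": 0,"wy": 0,"wz": 0},
    {"dx": 0,"dy": 0,"dz": -0.11,"wx": 0,"wy": 0,"wz": 0},
  ],
  gripper=0.5,
)

```text
time_s: 19.9
tcp_pos: [0.5099, -0.0625, 0.1003]
ee_rot: [[0.996, -0.091, 0.001], [-0.091, -0.996, 0.002], [0.001, -0.002, -1.0]]
wrist_force: [-0.6, -0.3, 0.2]
gripper_width: 0.497
```

```bash
python3 -c "
from h import *
go(.538,.1425,.1,4.4)
"
```

```text
19.9 d [ 0.0094 -0.2067  0.0008] w [-0.13 -0.07 -9.62] F [-0.6 -0.3  0.2] g 0.497 tcp [ 0.5099 -0.0625  0.1003]
```

Call:
drive_tool(
  deltas=[
    {"dx": 0,"dy": -0.02,"dz": 0,"wx": 0,"wy": 0,"wz": -1},
    {"dx": 0.002,"dy": -0.055,"dz": 0,"wx": 0,"wy": 0,"wz": -2.5},
    {"dx": 0.004,"dy": -0.09,"dz": 0,"wx": 0,"wy": 0,"wz": -4},
    {"dx": 0.006,"dy": -0.125,"dz": 0,"wx": 0,"wy": 0,"wz": -6},
    {"dx": 0.007,"dy": -0.16,"dz": 0,"wx": 0,"wy": 0,"wz": -8},
    {"dx": 0.009,"dy": -0.19,"dz": 0,"wx": 0,"wy": 0,"wz": -9},
    {"dx": 0.0094,"dy": -0.203,"dz": 0,"wx": -0.1,"wy": 0,"wz": -9.6},
    {"dx": 0.0094,"dy": -0.2067,"dz": 0,"wx": -0.1,"wy": 0,"wz": -9.6},
    {"dx": 0.0094,"dy": -0.2067,"dz": 0,"wx": -0.1,"wy": 0,"wz": -9.6},
    {"dx": 0.0094,"dy": -0.2067,"dz": 0,"wx": -0.1,"wy": 0,"wz": -9.6},
  ],
  gripper=0.5,
)

```text
time_s: 20.9
tcp_pos: [0.5375, 0.1412, 0.1]
ee_rot: [[0.997, 0.075, -0.001], [0.075, -0.997, -0.001], [-0.001, 0.001, -1.0]]
wrist_force: [0.1, -1.1, -0.6]
gripper_width: 0.501
```

```bash
python3 ov.py 14; python3 -c "
from h import *
go(.538,.1425,-.009,4.4)
"
```

```text
[0.5374606  0.14121697 0.0999896 ] 20.9 0.5013105292035628
side 233 130
top 195 160
21.0 d [ 0.0004 -0.0012  0.1094] w [ 0.02  0.   -0.08] F [-0.1  0.2  0.1] g 0.502 tcp [0.5377 0.1413 0.1004]
```

View pics/side14.png

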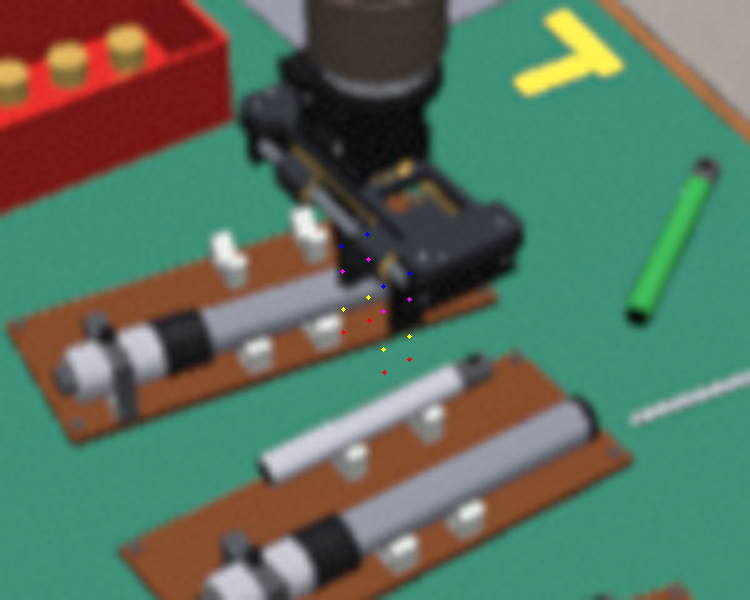

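View pics/top14.png

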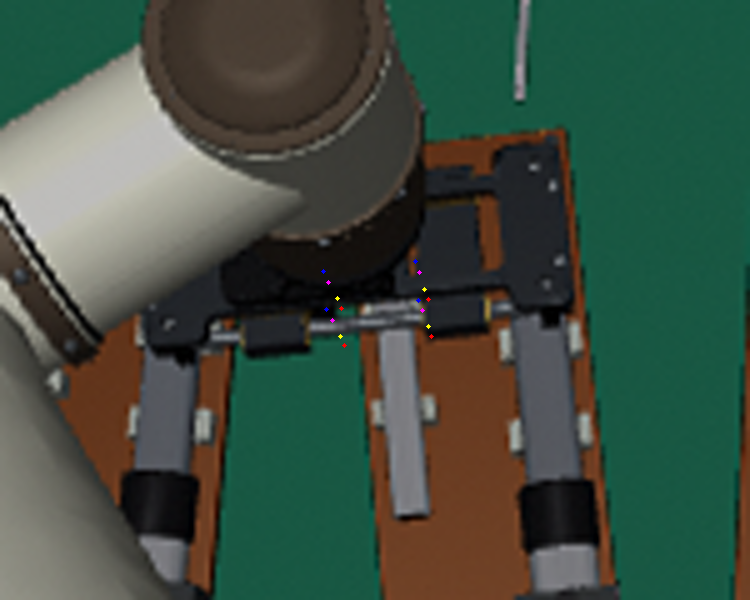

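Call:
drive_tool(
  deltas=[
    {"dx": 0.0004,"dy": -0.001,"dz": 0.02,"wx": 0,"wy": 0,"wz": 0},
    {"dx": 0.0004,"dy": -0.001,"dz": 0.05,"wx": 0,"wy": 0,"wz": 0},
    {"dx": 0.0004,"dy": -0.001,"dz": 0.075,"wx": 0,"wy": 0,"wz": 0},
    {"dx": 0.0004,"dy": -0.001,"dz": 0.09,"wx": 0,"wy": 0,"wz": 0},
    {"dx": 0.0004,"dy": -0.001,"dz": 0.1,"wx": 0,"wy": 0,"wz": 0},
    {"dx": 0.0004,"dy": -0.001,"dz": 0.107,"wx": 0,"wy": 0,"wz": 0},
    {"dx": 0.0004,"dy": -0.001,"dz": 0.1094,"wx": 0,"wy": 0,"wz": 0},
    {"dx": 0.0004,"dy": -0.001,"dz": 0.1094,"wx": 0,"wy": 0,"wz": 0},
  ],
  gripper=0.5,
)

```text
time_s: 21.8
tcp_pos: [0.5387, 0.1434, -0.0086]
ee_rot: [[0.997, 0.077, 0.001], [0.077, -0.997, 0.0], [0.001, -0.0, -1.0]]
wrist_force: [0.9, 0.0, 0.2]
gripper_width: 0.5
```

Call:
drive_tool(
  deltas=[
    {"dx": 0,"dy": 0,"dz": 0,"wx": 0,"wy": 0,"wz": 0},
    {"dx": 0,"dy": 0,"dz": 0,"wx": 0,"wy": 0,"wz": 0},
    {"dx": 0,"dy": 0,"dz": 0,"wx": 0,"wy": 0,"wz": 0},
    {"dx": 0,"dy": 0,"dz": 0,"wx": 0,"wy": 0,"wz": 0},
    {"dx": 0,"dy": 0,"dz": 0,"wx": 0,"wy": 0,"wz": 0},
    {"dx": 0,"dy": 0,"dz": 0,"wx": 0,"wy": 0,"wz": 0},
  ],
  gripper=0.1,
)

```text
time_s: 22.4
tcp_pos: [0.5385, 0.1428, -0.0085]
ee_rot: [[0.997, 0.077, 0.001], [0.077, -0.997, -0.001], [0.0, 0.001, -1.0]]
wrist_force: [1.3, -4.0, 3.3]
gripper_width: 0.217
```

```bash
python3 -c "
from h import *
go(.5635,.3365,.09,-4.5)
"
```

```text
22.4 d [ 0.0398 -0.1911 -0.0987] w [ 0.04 -0.03  8.92] F [ 1.3 -4.   3.3] g 0.217 tcp [ 0.5385  0.1428 -0.0085]
```

Call:
drive_tool(
  deltas=[
    {"dx": 0,"dy": 0,"dz": -0.01,"wx": 0,"wy": 0,"wz": 0},
    {"dx": 0,"dy": 0,"dz": -0.03,"wx": 0,"wy": 0,"wz": 0},
    {"dx": 0,"dy": 0,"dz": -0.06,"wx": 0,"wy": 0,"wz": 0},
    {"dx": 0.003,"dy": -0.015,"dz": -0.085,"wx": 0,"wy": 0,"wz": 0.5},
    {"dx": 0.008,"dy": -0.04,"dz": -0.0987,"wx": 0,"wy": 0,"wz": 2},
    {"dx": 0.015,"dy": -0.07,"dz": -0.0987,"wx": 0,"wy": 0,"wz": 3.5},
    {"dx": 0.021,"dy": -0.1,"dz": -0.0987,"wx": 0,"wy": 0,"wz": 5},
    {"dx": 0.027,"dy": -0.13,"dz": -0.0987,"wx": 0,"wy": 0,"wz": 6.5},
    {"dx": 0.033,"dy": -0.16,"dz": -0.0987,"wx": 0,"wy": 0,"wz": 8},
    {"dx": 0.038,"dy": -0.182,"dz": -0.0987,"wx": 0,"wy": 0,"wz": 8.7},
    {"dx": 0.0398,"dy": -0.19,"dz": -0.0987,"wx": 0,"wy": 0,"wz": 8.9},
    {"dx": 0.0398,"dy": -0.19,"dz": -0.0987,"wx": 0,"wy": 0,"wz": 8.9},
    {"dx": 0.0398,"dy": -0.19,"dz": -0.0987,"wx": 0,"wy": 0,"wz": 8.9},
    {"dx": 0.0398,"dy": -0.19,"dz": -0.0987,"wx": 0,"wy": 0,"wz": 8.9},
  ],
  gripper=0.1,
)

```text
time_s: 23.8
tcp_pos: [0.5632, 0.3347, 0.0898]
ee_rot: [[0.997, -0.079, -0.0], [-0.079, -0.997, -0.0], [-0.0, 0.0, -1.0]]
wrist_force: [0.3, -0.7, -1.4]
gripper_width: 0.219
```

```bash
python3 -c "
from h import *
go(.5635,.336,-.0085,-4.5)
im=cams.capture('side')[:,:,::-1].copy()
cv2.imwrite('pics/s15.png',cv2.resize(im[100:240,210:380],None,fx=4,fy=4,interpolation=2))
"
```

```text
23.8 d [ 0.0003 -0.0013  0.0983] w [ 0.02  0.01 -0.05] F [ 0.3 -0.7 -1.4] g 0.219 tcp [0.5632 0.3347 0.0898]
```

View pics/s15.png

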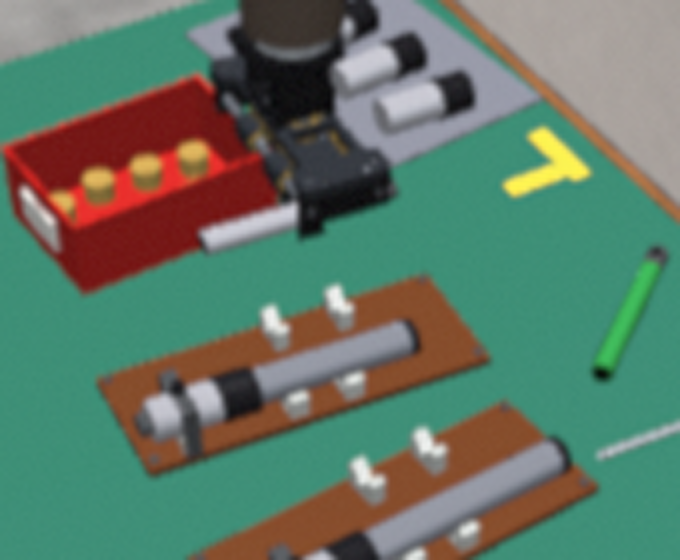

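Call:
drive_tool(
  deltas=[
    {"dx": 0.0003,"dy": -0.0003,"dz": 0.015,"wx": 0,"wy": 0,"wz": 0},
    {"dx": 0.0003,"dy": -0.0003,"dz": 0.04,"wx": 0,"wy": 0,"wz": 0},
    {"dx": 0.0003,"dy": -0.0003,"dz": 0.065,"wx": 0,"wy": 0,"wz": 0},
    {"dx": 0.0003,"dy": -0.0003,"dz": 0.08,"wx": 0,"wy": 0,"wz": 0},
    {"dx": 0.0003,"dy": -0.0003,"dz": 0.088,"wx": 0,"wy": 0,"wz": 0},
    {"dx": 0.0003,"dy": -0.0003,"dz": 0.093,"wx": 0,"wy": 0,"wz": 0},
    {"dx": 0.0003,"dy": -0.0003,"dz": 0.096,"wx": 0,"wy": 0,"wz": 0},
    {"dx": 0.0003,"dy": -0.0003,"dz": 0.0975,"wx": 0,"wy": 0,"wz": 0},
    {"dx": 0.0003,"dy": -0.0003,"dz": 0.0983,"wx": 0,"wy": 0,"wz": 0},
    {"dx": 0.0003,"dy": -0.0003,"dz": 0.0983,"wx": 0,"wy": 0,"wz": 0},
  ],
  gripper=0.1,
)

```text
time_s: 24.85
tcp_pos: [0.564, 0.3365, -0.008]
ee_rot: [[0.997, -0.078, 0.001], [-0.078, -0.997, 0.001], [0.001, -0.001, -1.0]]
wrist_force: [0.6, -0.1, -1.5]
gripper_width: 0.22
```

Call:
drive_tool(
  deltas=[
    {"dx": 0,"dy": 0,"dz": 0.001,"wx": 0,"wy": 0,"wz": 0},
    {"dx": 0,"dy": 0,"dz": 0.0018,"wx": 0,"wy": 0,"wz": 0},
    {"dx": 0,"dy": 0,"dz": 0.0018,"wx": 0,"wy": 0,"wz": 0},
  ],
  gripper=0.1,
)

```text
time_s: 25.15
tcp_pos: [0.5642, 0.3363, -0.0086]
ee_rot: [[0.997, -0.078, 0.002], [-0.078, -0.997, 0.0], [0.002, -0.0, -1.0]]
wrist_force: [-3.1, -2.7, 5.9]
gripper_width: 0.22
```

Seated (Fz +5.9). Release and rise.

Call:
drive_tool(
  deltas=[
    {"dx": 0,"dy": 0,"dz": 0,"wx": 0,"wy": 0,"wz": 0},
    {"dx": 0,"dy": 0,"dz": 0,"wx": 0,"wy": 0,"wz": 0},
    {"dx": 0,"dy": 0,"dz": 0,"wx": 0,"wy": 0,"wz": 0},
    {"dx": 0,"dy": 0,"dz": 0,"wx": 0,"wy": 0,"wz": 0},
    {"dx": 0,"dy": 0,"dz": -0.02,"wx": 0,"wy": 0,"wz": 0},
    {"dx": 0,"dy": 0,"dz": -0.05,"wx": 0,"wy": 0,"wz": 0},
    {"dx": 0,"dy": 0,"dz": -0.085,"wx": 0,"wy": 0,"wz": 0},
    {"dx": 0,"dy": 0,"dz": -0.11,"wx": 0,"wy": 0,"wz": 0},
    {"dx": 0,"dy": 0,"dz": -0.11,"wx": 0,"wy": 0,"wz": 0},
    {"dx": 0,"dy": 0,"dz": -0.11,"wx": 0,"wy": 0,"wz": 0},
  ],
  gripper=0.5,
)

```text
time_s: 26.15
tcp_pos: [0.5636, 0.3363, 0.0999]
ee_rot: [[0.997, -0.079, 0.001], [-0.079, -0.997, 0.001], [0.001, -0.001, -1.0]]
wrist_force: [0.2, -0.1, 0.1]
gripper_width: 0.503
```

```bash
python3 -c "
from h import *
go(.584,-.276,.1,-6.2)
"
```

```text
26.15 d [ 6.850e-02  6.088e-01 -6.000e-04] w [-0.05 -0.03  1.69] F [ 0.2 -0.1  0.1] g 0.503 tcp [0.5636 0.3363 0.0999]
```

Call:
drive_tool(
  deltas=[
    {"dx": 0.002,"dy": 0.02,"dz": 0,"wx": 0,"wy": 0,"wz": 0},
    {"dx": 0.007,"dy": 0.06,"dz": 0,"wx": 0,"wy": 0,"wz": 0.2},
    {"dx": 0.011,"dy": 0.1,"dz": 0,"wx": 0,"wy": 0,"wz": 0.3},
    {"dx": 0.016,"dy": 0.14,"dz": 0,"wx": 0,"wy": 0,"wz": 0.4},
    {"dx": 0.02,"dy": 0.18,"dz": 0,"wx": 0,"wy": 0,"wz": 0.5},
    {"dx": 0.025,"dy": 0.22,"dz": 0,"wx": 0,"wy": 0,"wz": 0.6},
    {"dx": 0.029,"dy": 0.26,"dz": 0,"wx": 0,"wy": 0,"wz": 0.7},
    {"dx": 0.034,"dy": 0.3,"dz": 0,"wx": 0,"wy": 0,"wz": 0.8},
    {"dx": 0.038,"dy": 0.34,"dz": 0,"wx": 0,"wy": 0,"wz": 0.9},
    {"dx": 0.043,"dy": 0.38,"dz": 0,"wx": 0,"wy": 0,"wz": 1},
    {"dx": 0.047,"dy": 0.42,"dz": 0,"wx": 0,"wy": 0,"wz": 1.1},
    {"dx": 0.052,"dy": 0.46,"dz": 0,"wx": 0,"wy": 0,"wz": 1.2},
    {"dx": 0.056,"dy": 0.5,"dz": 0,"wx": 0,"wy": 0,"wz": 1.3},
    {"dx": 0.061,"dy": 0.54,"dz": 0,"wx": 0,"wy": 0,"wz": 1.4},
    {"dx": 0.065,"dy": 0.575,"dz": 0,"wx": 0,"wy": 0,"wz": 1.6},
    {"dx": 0.068,"dy": 0.6,"dz": 0,"wx": 0,"wy": 0,"wz": 1.7},
    {"dx": 0.0685,"dy": 0.6088,"dz": 0,"wx": 0,"wy": 0,"wz": 1.7},
    {"dx": 0.0685,"dy": 0.6088,"dz": 0,"wx": 0,"wy": 0,"wz": 1.7},
    {"dx": 0.0685,"dy": 0.6088,"dz": 0,"wx": 0,"wy": 0,"wz": 1.7},
    {"dx": 0.0685,"dy": 0.6088,"dz": 0,"wx": 0,"wy": 0,"wz": 1.7},
  ],
  gripper=0.5,
)

```text
time_s: 28.15
tcp_pos: [0.5841, -0.2749, 0.0995]
ee_rot: [[0.994, -0.107, -0.0], [-0.107, -0.994, 0.0], [-0.0, -0.0, -1.0]]
wrist_force: [0.2, 0.5, -0.6]
gripper_width: 0.5
```

```bash
python3 -c "
from h import *
go(.584,-.2758,-.009,-6.2)
im=cams.capture('top')[:,:,::-1].copy()
cv2.imwrite('pics/t16.png',cv2.resize(im[165:315,180:400],None,fx=3.6,fy=3.6,interpolation=2))
"
```

```text
28.15 d [-0.      0.0009  0.1085] w [-0.01  0.01  0.08] F [ 0.2  0.5 -0.6] g 0.5 tcp [ 0.5841 -0.2749  0.0995]
```

View pics/t16.png

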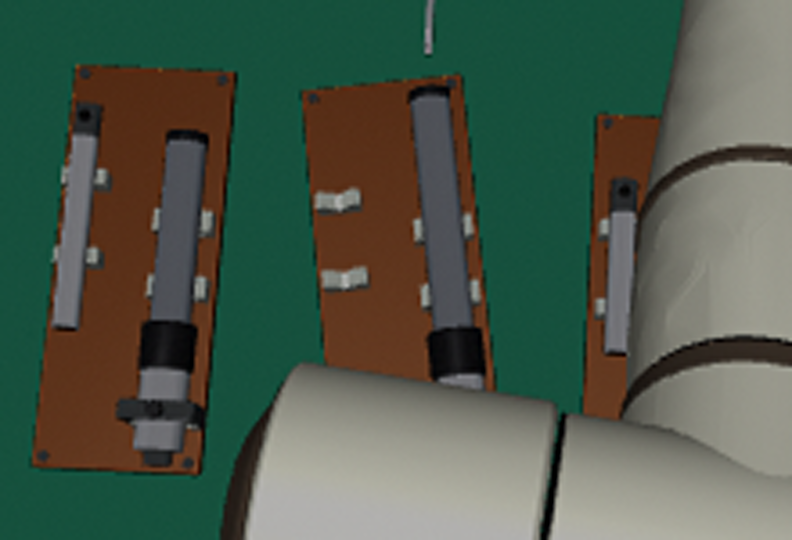

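The mid rod lies on carrier A, eye end at (88,118), and the short rod lies on C, eye end at (623,190). B's rests are empty. Now fetch the long rod.

Call:
drive_tool(
  deltas=[
    {"dx": 0,"dy": 0.0004,"dz": 0.02,"wx": 0,"wy": 0,"wz": 0},
    {"dx": 0,"dy": 0.0004,"dz": 0.05,"wx": 0,"wy": 0,"wz": 0},
    {"dx": 0,"dy": 0.0004,"dz": 0.075,"wx": 0,"wy": 0,"wz": 0},
    {"dx": 0,"dy": 0.0004,"dz": 0.09,"wx": 0,"wy": 0,"wz": 0},
    {"dx": 0,"dy": 0.0004,"dz": 0.1,"wx": 0,"wy": 0,"wz": 0},
    {"dx": 0,"dy": 0.0004,"dz": 0.107,"wx": 0,"wy": 0,"wz": 0},
    {"dx": 0,"dy": 0.0004,"dz": 0.1085,"wx": 0,"wy": 0,"wz": 0},
    {"dx": 0,"dy": 0.0004,"dz": 0.1085,"wx": 0,"wy": 0,"wz": 0},
  ],
  gripper=0.5,
)

```text
time_s: 29.0
tcp_pos: [0.5848, -0.2764, -0.0083]
ee_rot: [[0.994, -0.107, 0.001], [-0.107, -0.994, -0.0], [0.001, 0.0, -1.0]]
wrist_force: [-0.6, -0.7, -0.5]
gripper_width: 0.501
```

Call:
drive_tool(
  deltas=[
    {"dx": 0,"dy": 0,"dz": 0,"wx": 0,"wy": 0,"wz": 0},
    {"dx": 0,"dy": 0,"dz": 0,"wx": 0,"wy": 0,"wz": 0},
    {"dx": 0,"dy": 0,"dz": 0,"wx": 0,"wy": 0,"wz": 0},
    {"dx": 0,"dy": 0,"dz": 0,"wx": 0,"wy": 0,"wz": 0},
    {"dx": 0,"dy": 0,"dz": 0,"wx": 0,"wy": 0,"wz": 0},
    {"dx": 0,"dy": 0,"dz": 0,"wx": 0,"wy": 0,"wz": 0},
  ],
  gripper=0.1,
)

```text
time_s: 29.6
tcp_pos: [0.5846, -0.2755, -0.0084]
ee_rot: [[0.994, -0.108, 0.001], [-0.108, -0.994, 0.001], [0.001, -0.001, -1.0]]
wrist_force: [0.1, 5.2, 2.1]
gripper_width: 0.221
```

```bash
python3 -c "
from h import *
go(.5395,.1428,.09,4.5)
"
```

```text
29.6 d [-0.0899 -0.4111 -0.0981] w [ -0.05  -0.05 -10.69] F [0.1 5.2 2.1] g 0.221 tcp [ 0.5846 -0.2755 -0.0084]
```

Call:
drive_tool(
  deltas=[
    {"dx": 0,"dy": 0,"dz": -0.01,"wx": 0,"wy": 0,"wz": 0},
    {"dx": 0,"dy": 0,"dz": -0.03,"wx": 0,"wy": 0,"wz": 0},
    {"dx": 0,"dy": 0,"dz": -0.06,"wx": 0,"wy": 0,"wz": 0},
    {"dx": -0.003,"dy": -0.015,"dz": -0.085,"wx": 0,"wy": 0,"wz": -0.3},
    {"dx": -0.009,"dy": -0.045,"dz": -0.098,"wx": 0,"wy": 0,"wz": -1},
    {"dx": -0.018,"dy": -0.08,"dz": -0.098,"wx": 0,"wy": 0,"wz": -2},
    {"dx": -0.026,"dy": -0.12,"dz": -0.098,"wx": 0,"wy": 0,"wz": -3},
    {"dx": -0.035,"dy": -0.16,"dz": -0.098,"wx": 0,"wy": 0,"wz": -4},
    {"dx": -0.044,"dy": -0.2,"dz": -0.098,"wx": 0,"wy": 0,"wz": -5},
    {"dx": -0.053,"dy": -0.24,"dz": -0.098,"wx": 0,"wy": 0,"wz": -6},
    {"dx": -0.061,"dy": -0.28,"dz": -0.098,"wx": 0,"wy": 0,"wz": -7},
    {"dx": -0.07,"dy": -0.32,"dz": -0.098,"wx": 0,"wy": 0,"wz": -8},
    {"dx": -0.079,"dy": -0.36,"dz": -0.098,"wx": 0,"wy": 0,"wz": -9},
    {"dx": -0.085,"dy": -0.39,"dz": -0.098,"wx": 0,"wy": 0,"wz": -10},
    {"dx": -0.089,"dy": -0.407,"dz": -0.098,"wx": 0,"wy": 0,"wz": -10.7},
    {"dx": -0.0899,"dy": -0.4115,"dz": -0.098,"wx": 0,"wy": 0,"wz": -10.7},
    {"dx": -0.0899,"dy": -0.4115,"dz": -0.098,"wx": 0,"wy": 0,"wz": -10.7},
    {"dx": -0.0899,"dy": -0.4115,"dz": -0.098,"wx": 0,"wy": 0,"wz": -10.7},
    {"dx": -0.0899,"dy": -0.4115,"dz": -0.098,"wx": 0,"wy": 0,"wz": -10.7},
  ],
  gripper=0.1,
)

```text
time_s: 31.5
tcp_pos: [0.5393, 0.1411, 0.0891]
ee_rot: [[0.997, 0.077, 0.0], [0.077, -0.997, -0.0], [-0.0, 0.0, -1.0]]
wrist_force: [0.5, 0.2, -3.2]
gripper_width: 0.222
```

```bash
python3 -c "
from h import *
go(.5395,.1425,-.0085,4.5)
im=cams.capture('side')[:,:,::-1].copy()
cv2.imwrite('pics/s17.png',cv2.resize(im[140:290,230:410],None,fx=4,fy=4,interpolation=2))
"
```

```text
31.5 d [ 0.0003 -0.0014  0.0976] w [ 0.03  0.   -0.09] F [ 0.5  0.2 -3.2] g 0.222 tcp [0.5393 0.1411 0.0891]
```

View pics/s17.png

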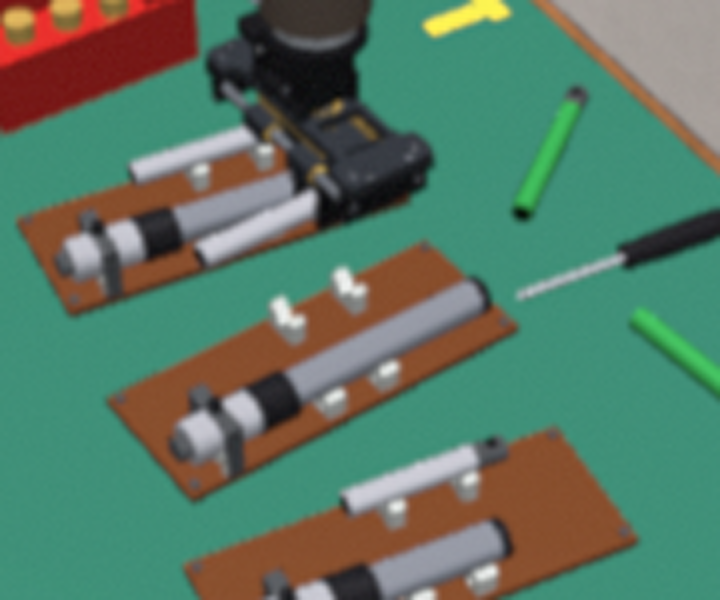

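The long rod is held above B's empty rests at (290,320) and (350,290). The other two rods are seated. Lower it.

Call:
drive_tool(
  deltas=[
    {"dx": 0.0003,"dy": -0.0005,"dz": 0.015,"wx": 0,"wy": 0,"wz": 0},
    {"dx": 0.0003,"dy": -0.0005,"dz": 0.04,"wx": 0,"wy": 0,"wz": 0},
    {"dx": 0.0003,"dy": -0.0005,"dz": 0.065,"wx": 0,"wy": 0,"wz": 0},
    {"dx": 0.0003,"dy": -0.0005,"dz": 0.08,"wx": 0,"wy": 0,"wz": 0},
    {"dx": 0.0003,"dy": -0.0005,"dz": 0.088,"wx": 0,"wy": 0,"wz": 0},
    {"dx": 0.0003,"dy": -0.0005,"dz": 0.093,"wx": 0,"wy": 0,"wz": 0},
    {"dx": 0.0003,"dy": -0.0005,"dz": 0.096,"wx": 0,"wy": 0,"wz": 0},
    {"dx": 0.0003,"dy": -0.0005,"dz": 0.0975,"wx": 0,"wy": 0,"wz": 0},
    {"dx": 0.0003,"dy": -0.0005,"dz": 0.0985,"wx": 0,"wy": 0,"wz": 0},
    {"dx": 0.0003,"dy": -0.0005,"dz": 0.0985,"wx": 0,"wy": 0,"wz": 0},
  ],
  gripper=0.1,
)

```text
time_s: 32.55
tcp_pos: [0.5402, 0.1429, -0.0084]
ee_rot: [[0.997, 0.079, 0.002], [0.079, -0.997, 0.0], [0.002, -0.0, -1.0]]
wrist_force: [0.8, -2.4, 1.3]
gripper_width: 0.221
```

Call:
drive_tool(
  deltas=[
    {"dx": 0,"dy": 0,"dz": 0.0006,"wx": 0,"wy": 0,"wz": 0},
    {"dx": 0,"dy": 0,"dz": 0.001,"wx": 0,"wy": 0,"wz": 0},
    {"dx": 0,"dy": 0,"dz": 0.001,"wx": 0,"wy": 0,"wz": 0},
  ],
  gripper=0.1,
)

```text
time_s: 32.85
tcp_pos: [0.5403, 0.1429, -0.0085]
ee_rot: [[0.997, 0.079, 0.002], [0.079, -0.997, 0.0], [0.002, 0.0, -1.0]]
wrist_force: [-2.0, -2.2, 7.5]
gripper_width: 0.218
```

Seated. Release, rise and swing back out of the way (−x).

Call:
drive_tool(
  deltas=[
    {"dx": 0,"dy": 0,"dz": 0,"wx": 0,"wy": 0,"wz": 0},
    {"dx": 0,"dy": 0,"dz": 0,"wx": 0,"wy": 0,"wz": 0},
    {"dx": 0,"dy": 0,"dz": 0,"wx": 0,"wy": 0,"wz": 0},
    {"dx": 0,"dy": 0,"dz": 0,"wx": 0,"wy": 0,"wz": 0},
    {"dx": 0,"dy": 0,"dz": -0.02,"wx": 0,"wy": 0,"wz": 0},
    {"dx": 0,"dy": 0,"dz": -0.05,"wx": 0,"wy": 0,"wz": 0},
    {"dx": 0,"dy": 0,"dz": -0.085,"wx": 0,"wy": 0,"wz": 0},
    {"dx": 0,"dy": 0,"dz": -0.12,"wx": 0,"wy": 0,"wz": 0},
    {"dx": 0,"dy": -0.02,"dz": -0.155,"wx": 0,"wy": 0,"wz": 0},
    {"dx": 0,"dy": -0.06,"dz": -0.18,"wx": 0,"wy": 0,"wz": 0},
    {"dx": -0.02,"dy": -0.1,"dz": -0.2,"wx": 0,"wy": 0,"wz": 0},
    {"dx": -0.04,"dy": -0.14,"dz": -0.2,"wx": 0,"wy": 0,"wz": 0},
    {"dx": -0.07,"dy": -0.18,"dz": -0.2,"wx": 0,"wy": 0,"wz": 0},
    {"dx": -0.1,"dy": -0.22,"dz": -0.2,"wx": 0,"wy": 0,"wz": 0},
    {"dx": -0.13,"dy": -0.26,"dz": -0.2,"wx": 0,"wy": 0,"wz": 0},
    {"dx": -0.16,"dy": -0.3,"dz": -0.2,"wx": 0,"wy": 0,"wz": 0},
    {"dx": -0.19,"dy": -0.335,"dz": -0.2,"wx": 0,"wy": 0,"wz": 0},
    {"dx": -0.2,"dy": -0.35,"dz": -0.2,"wx": 0,"wy": 0,"wz": 0},
    {"dx": -0.2,"dy": -0.35,"dz": -0.2,"wx": 0,"wy": 0,"wz": 0},
    {"dx": -0.2,"dy": -0.35,"dz": -0.2,"wx": 0,"wy": 0,"wz": 0},
  ],
  gripper=0.5,
)

```text
time_s: 34.85
tcp_pos: [0.3127, 0.4757, 0.1892]
ee_rot: [[0.997, 0.079, 0.0], [0.079, -0.997, -0.001], [0.0, 0.001, -1.0]]
wrist_force: [0.1, -0.8, -0.6]
gripper_width: 0.498
```

```bash
python3 -c "
from h import *
for n in('top','side'):
  im=cams.capture(n)[:,:,::-1].copy();cv2.imwrite(f'pics/{n}20.png',im)
  if n=='top': cv2.imwrite('pics/t20c.png',cv2.resize(im[175:325,180:400],None,fx=3.6,fy=3.6,interpolation=2))
s=r.sense();print(s['time_s'],s['tcp_pos'])
"
```

```text
34.95 [0.31348532 0.47505777 0.18942703]
```

View pics/t20c.png

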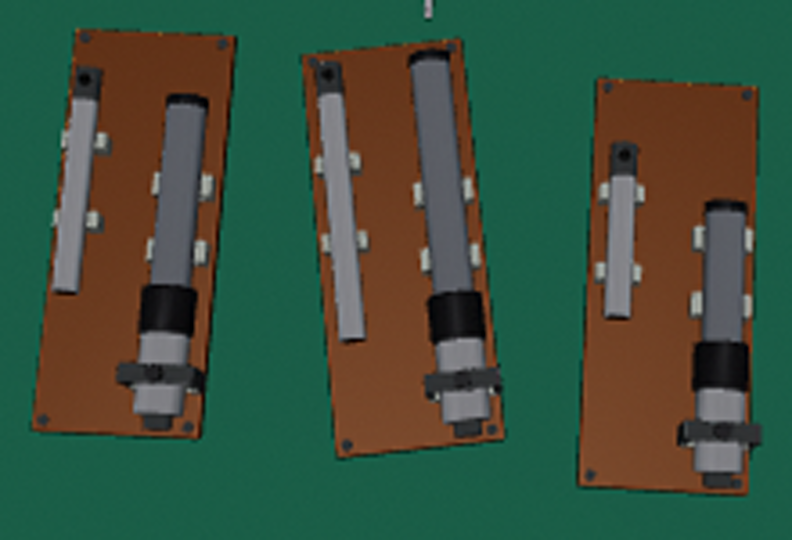

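View pics/side20.png

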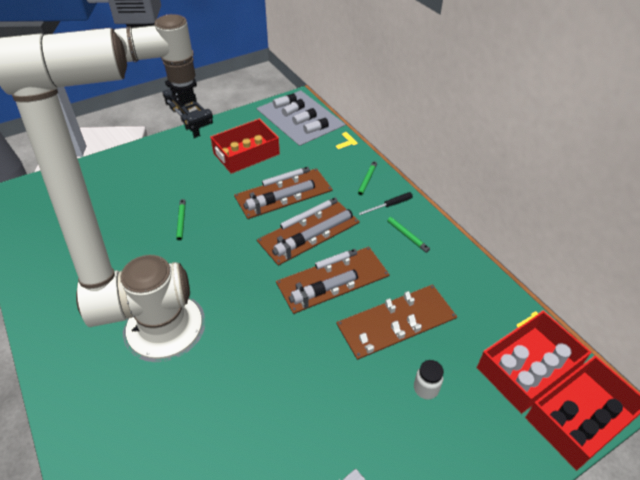

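View pics/top20.png

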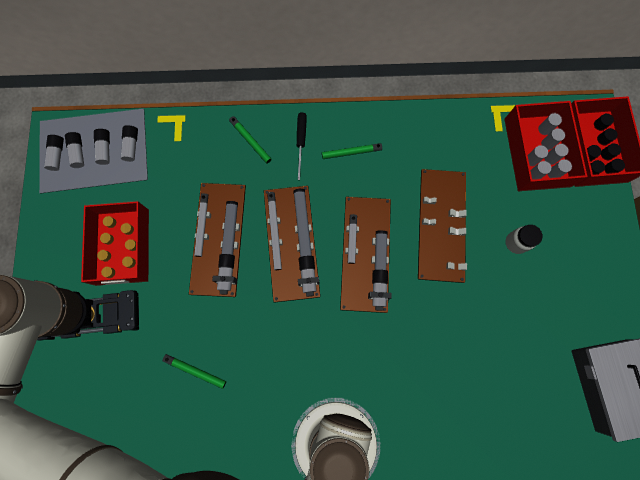

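```bash
python3 -c "
from h import *
D=dict(mid=([(89,66),(65,293)],(.5282,.299,-4.53)),long=([(328,62),(351,341)],(.511,.1009,4.49)),short=([(624,141),(617,318)],(.4752,-.0987,-5.21)))
for k,(v,c) in D.items():
  w=ray('top',np.array(v)/3.6+[180,175],.036)[:,:2];d=w[0]-w[1];a=np.radians(c[2]);R=np.array([[np.cos(a),np.sin(a)],[-np.sin(a),np.cos(a)]])
  print(k,(R@(w.mean(0)-c[:2])).round(4),np.linalg.norm(d).round(4),round(np.degrees(np.arctan2(d[1],d[0]))-c[2],2))
"
```

```text
mid [0.0292 0.0395] 0.173 0.15
long [0.0304 0.0396] 0.2122 -0.44
short [0.0308 0.0388] 0.133 0.31
```

All within tolerance, and the bin, jar and screwdriver have not visibly moved. Handing in.

```bash
python3 -c "
from station import ticket
print(ticket.finish_job())"
```

```text
the job is handed in; nothing more can be done
None
```

All three rods now lie on their own carriers, eye ends towards the open tube ends, and the job was handed in at about 35 s. No verdict was reported. I parked the long rod on the spare carrier, then moved the short rod, the mid rod and finally the long rod to their places.

**Last checks (top camera, carrier frame; target x 30, y 40 mm):**

| Rod | x (mm) | y (mm) | Angle to carrier |
|---|---|---|---|
| mid | 29.2 | 39.5 | 0.2° |
| long | 30.4 | 39.6 | 0.4° |
| short | 30.8 | 38.8 | 0.3° |

- **Seating:** each rod was lowered until the wrist force showed contact before release. The height on the rests was not measured separately.
- **Clearance:** the gripper is clear of everything, and the bin, jar and screwdriver look unmoved in both pictures.

**What disagreed or failed:**
- **TCP height:** the reported TCP was about 30 mm lower than the real finger tips. The first grasp closed on air above the long rod without touching it; I measured the offset in the side picture and used it from then on.
- **Refused move:** one early move call was refused for missing keys, with no motion.

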